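# Set up the filter rack

## Robot

A 6-joint arm with a two-finger parallel gripper is mounted at the origin on the work surface. World frame = base frame: x ahead of the robot, y to its left, z up, the work surface at z = 0. Lengths are in mm, angles in rad, forces in N, time in s.
With the tool pointing down it reaches from about 375 to 975 mm from the base axis. Payload 3.8 kg.
Tool frame: the origin (TCP) lies midway between the tips of the shut fingers; the grasp point (between the pads) lies 19 mm behind it; z points along the fingers, y is the line along which they close (so a half turn about z gives the same grasp; the last joint's range is limited). The gripper opens to 85 mm and grips with 20 to 120 N. Pads are 22 mm wide; open, the fingers measure 114 mm over their backs; the gripper's body (76 mm by 85 mm) begins 54 mm behind the grasp point. The pads swing forward as they close: fully open they stand 13 mm farther back than shut.
Start: joints at [1.121, 0.264, 1.604, -0, 1.274, -0.037], TCP at [270.791, 618.296, 231.28] pointing down, gripper open.
Joint ranges: [-2.63, 2.63], [-0.94, 2.18], [0.31, 2.57], [-1.31, 4.45], [0, 2.66], [-2.55, 2.55]. Speed limits (rad/s): [2.57, 2.57, 3.14, 3.14, 3.14, 3.14].

## Interface

Orientations are given as a unit quaternion [x, y, z, w].
In Python, from cell import r gives the robot as it stands.
- The arm moves only by the tool servo_tool, never from a script. Its argument "deltas" is a list of rows, each an object with "fingers": the closure in counts, from 0 (fully open) to 255 (shut); "xyz": the shift along the tool's x, y, z in mm, a list of three; "roll": the turn about the tool's z in rad. A call has 1 to 10 rows; each row shifts and turns the commanded pose from where the row before left it, along the tool's axes as they then stand; what a row does not reach is not made up. A row lasts 1/10 s, in which the tool goes at most 50 mm and 8.59 degrees, less where a joint would pass 70% of its speed; a pose out of reach is approached as far as the arm can. A call is refused whole if a number of a shift passes 50 or a number of a turn 0.15, either way. A call with a gripper value outside its range is refused whole. The fingers move at their own pace and stop on an object; "force" is the grip in N (left out, the last holds). Time passes only in rows, so rows that do not move let the fingers close. It gives the time, the measured TCP pose, the force, the opening and the grip force at its end, in the units of the state.
- r.get_obs(): the state, without advancing time (a new reading comes with each control period).
- r.grab_frame(name): name is "side" or "top"; returns a dict with "color" (480x640x3 uint8, red, green, blue), "z_map" (480x640 float32, mm along the optical axis (not along the pixel's ray), 0 where there is no reading), "intrinsics" (3x3 intrinsics, pixels), "R" (3x3) and "t" (3): a world point X has camera coordinates R X + t. Camera axes: x right, y down, z forward; pixel columns grow to the right and rows downward; lengths in mm; the calibration is good to about 2 mm. A picture is of the moment at which its call begins.
- r.finish_job(): hands the job in; it is judged then, once.
The state is a dict: "time_s": time; "joints": joint angles; "qd": joint speeds; "effort": joint torques, N m; "position": TCP position; "eef_rot": TCP orientation; "ft_force": force on the tool from outside, world axes, zero at the start; "moment": the same for the moment, N m; "grip_width": opening from 0.0 (shut) to 1.0 (fully open); "gripper_force": force on a finger pad.
Only numpy, scipy, OpenCV 4.12 (cv2) and the standard library are available. Lean on these libraries where they do the work, as an engineer would, in place of code of your own. Each camera call takes 0.05 s, during which the arm holds its last target. There are 200 camera calls.

## Task

Set up the rack for filtering: first slide the steel drip tray along the bench, without lifting it, under the rack until it is against the rack's back stop and squarely below the row of seats; only after that set every white filter cup that is on the bench upright and fully home in a rubber seat of its own, gently. Also close the amber wash flask with its stopper, pushed fully home with the flask left standing.

Things in the scene. Friction and masses are not known exactly. Their poses are not given: they have to be found in the camera images.
- tray_spot (a point): point on the bench below the middle of the row of seats of the rack (the rack's own origin), where the drip tray's origin must come. x is the direction in which the tray is slid in (away from the robot), y runs along the row of seats. The stop bar (25 mm high) has its near face 56 mm beyond this point in x; 65 mm are free above the bench below the seats
- seat1 (a point): leftmost (+y) seat of the rack: point on its axis at its upper rim, 95 mm above the bench; axes as the rack's. A grey rubber cone with the cups' own taper, 57 mm across inside at the rim, 43 mm at its lower end 30 mm below. A cup fully home is upright on the axis, its centre 3 to 6 mm below this point and its band starting about 6 mm above the rim
- seat2 (a point): second seat of the rack: point on its axis at its upper rim, 95 mm above the bench; axes as the rack's. A grey rubber cone with the cups' own taper, 57 mm across inside at the rim, 43 mm at its lower end 30 mm below. A cup fully home is upright on the axis, its centre 3 to 6 mm below this point and its band starting about 6 mm above the rim
- seat3 (a point): third seat of the rack: point on its axis at its upper rim, 95 mm above the bench; axes as the rack's. A grey rubber cone with the cups' own taper, 57 mm across inside at the rim, 43 mm at its lower end 30 mm below. A cup fully home is upright on the axis, its centre 3 to 6 mm below this point and its band starting about 6 mm above the rim
- seat4 (a point): rightmost seat of the rack: point on its axis at its upper rim, 95 mm above the bench; axes as the rack's. A grey rubber cone with the cups' own taper, 57 mm across inside at the rim, 43 mm at its lower end 30 mm below. A cup fully home is upright on the axis, its centre 3 to 6 mm below this point and its band starting about 6 mm above the rim
- tray: loose drip tray of bare steel, open on top, 110 mm (x) by 285 mm (y), 34 mm high, walls and floor 5 mm, 0.5 kg; origin under its centre, x pointing away from the robot. It starts in front of the rack, roughly lined up with it. Against the back stop its origin is 1 mm short of the spot
- cup1_mid (a point): centre (half-way up, on the axis) of a white porcelain filter cup standing on its slippery glazed narrow end, z up. 82 mm high, 140 g: the lower 52 mm tapers from 36 mm across (foot) to 60 mm; above is a straight band 60 mm across, 30 mm high, open on top (wall 4 mm, 24 mm deep). Take it by the band; its middle is 26 mm above this point. Three or four like cups are present (None if absent)
- cup2_mid (a point): centre (half-way up, on the axis) of a white porcelain filter cup standing on its slippery glazed narrow end, z up. 82 mm high, 140 g: the lower 52 mm tapers from 36 mm across (foot) to 60 mm; above is a straight band 60 mm across, 30 mm high, open on top (wall 4 mm, 24 mm deep). Take it by the band; its middle is 26 mm above this point. Three or four like cups are present (None if absent)
- cup3_mid (a point): centre (half-way up, on the axis) of a white porcelain filter cup standing on its slippery glazed narrow end, z up. 82 mm high, 140 g: the lower 52 mm tapers from 36 mm across (foot) to 60 mm; above is a straight band 60 mm across, 30 mm high, open on top (wall 4 mm, 24 mm deep). Take it by the band; its middle is 26 mm above this point. Three or four like cups are present (None if absent)
- cup4_mid (a point): centre (half-way up, on the axis) of a white porcelain filter cup standing on its slippery glazed narrow end, z up. 82 mm high, 140 g: the lower 52 mm tapers from 36 mm across (foot) to 60 mm; above is a straight band 60 mm across, 30 mm high, open on top (wall 4 mm, 24 mm deep). Take it by the band; its middle is 26 mm above this point. Three or four like cups are present (None if absent)
- flask_mouth (a point): centre of the mouth, at rim level, of the open amber glass flask that stands loose on the bench: conical, 130 mm high, 84 mm across at the foot, with a straight neck 48 mm long, 49 mm outside and 41 mm inside; z up its axis; 0.45 kg
- stopper_mid (a point): centre (half-way up, on its axis) of the tan rubber stopper, standing on its narrow end, 62 mm high: a taper 34 mm long, 27 mm across at the foot and 35 mm at its top, then a straight round head 49 mm across and 28 mm high (its middle is 17 mm above this point). It goes narrow end down into the flask with clearance, until the head rests on the rim; then this point is 3 mm below the mouth's. 50 g
- cup1: the filter cup of point cup1_mid; origin at the centre of its foot
- cup2: the filter cup of point cup2_mid; origin at the centre of its foot
- cup3: the filter cup of point cup3_mid; origin at the centre of its foot
- cup4: the filter cup of point cup4_mid; origin at the centre of its foot
- flask: the flask of point flask_mouth; origin at the centre of its foot
- stopper: the stopper of point stopper_mid; origin at the centre of its foot
- rack: fixed rack; origin and axes as point tray_spot. Four rubber seats in a row along y, 76 mm apart, between two aluminium rails along y (centred 42 mm before and behind the row, top 90 mm above the bench); grey end plates 116 mm deep and 92 mm high, 344 mm free between them; a low aluminium stop bar at the back
Not all that is in view belongs to the job. What is shaped like the cup2 but green is not meant.

How it is judged:
By the outcome, as a careful person would: the job done as asked, in the order asked, and still so for the second after the job is handed in, with the robot touching nothing.
Of cup1, cup2, cup3, cup4 only 3 to 4 are there at a start; the rules pass over those that are not, and their reading is None.
At some moment in a run one of cup1, cup2, cup3, cup4, flask may be knocked a few centimetres aside while the robot is not near it.
It also fails if it takes over 210 s, if anything falls off the work surface, if the arm or the gripper's body presses on something with over 40 N, if the wrist force passes 120 N, or if a joint passes its speed limit or range.

## Working session

There is one attempt and no reset: what is moved stays moved. The work goes in short steps, Python scripts to look and compute and a tool call to move; the robot and the scene stay as the last step left them, time stands still between calls to the robot, and variables do not carry over. Pictures are saved under pics/ and viewed, at most 14 in all, crops included, and the job is handed in when it is done.

Besides the shell and the picture viewer there is one more tool, called after ">>>" as a command line: name --argument value ..., lists and objects as JSON in quotes. servo_tool: Moves the arm, as the interface text tells. Its arguments: {"type":"object","properties":{"deltas":{"type":"array"},"force":{"type":"number"}},"required":["deltas"]}

```bash
mkdir -p pics; ls
cat > h.py <<'E'
import numpy as np,cv2
from cell import r
def grab(n,save=None):
    f=r.grab_frame(n)
    if save: cv2.imwrite('pics/'+save,f['color'][:,:,::-1])
    return f
def cloud(f):
    z=f['z_map'];K=np.array(f['intrinsics']);v,u=np.mgrid[0:480,0:640]
    P=np.stack([(u-K[0,2])*z/K[0,0],(v-K[1,2])*z/K[1,1],z],-1)-np.array(f['t'])
    P=P@np.array(f['R']); P[z==0]=np.nan
    return P
E
python3 - <<'E'
from h import *
for n in('top','side'):
    f=grab(n,n+'0.png');np.savez(n+'0.npz',**f);print(n,-np.array(f['R']).T@f['t'],np.array(f['R'])[2])
print(r.get_obs())
E
```

```text
pics
top [ 278.2299896     3.73628039 1307.65236749] [ 0.16796375  0.00459836 -0.98578245]
side [  301.68407013 -1112.65997456   999.45496819] [ 0.12341659  0.76753914 -0.62900876]
{'time_s': 0.1, 'joints': array([ 1.12110219e+00,  2.64725169e-01,  1.60524949e+00, -4.47435934e-06,
        1.27372696e+00, -3.68973498e-02]), 'qd': array([ 4.81189950e-05, -4.85756980e-04, -4.27983151e-03, -1.47338281e-03,
       -7.16826651e-04, -8.03120522e-04]), 'effort': array([-3.06116544e-04, -5.16701388e+01, -3.68593848e+01, -9.66609082e-05,
        6.12583011e-03,  2.64250343e-05]), 'position': array([270.49918626, 617.69222533, 230.04812214]), 'eef_rot': array([ 2.04935317e-01,  9.78774951e-01, -1.02394178e-03, -2.51951915e-04]), 'ft_force': array([ 0.03777277,  1.35998415, -0.23755534]), 'moment': array([-0.00498932, -0.01128466, -0.04874183]), 'gripper_force': 0.0, 'grip_width': 1.0014986683813312}
```

View pics/top0.png

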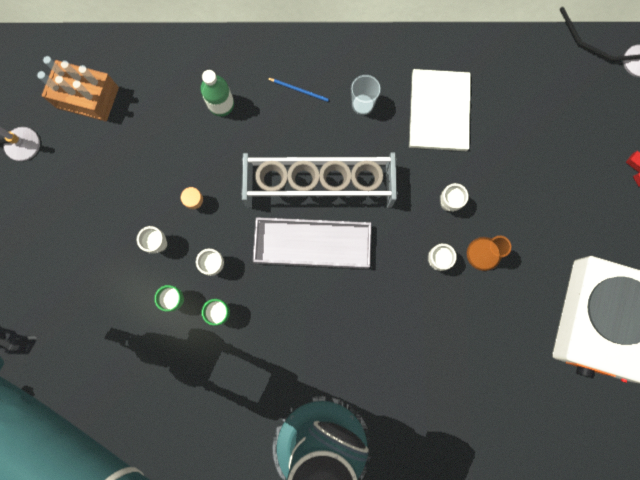

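View pics/side0.png

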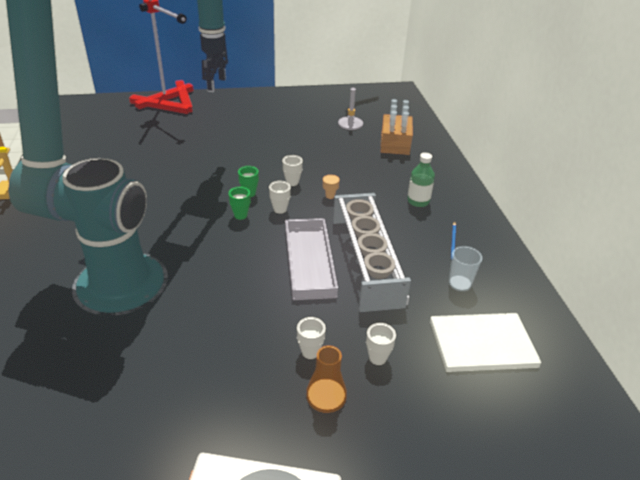

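The white cups are at top-view pixels (151,239), (209,262), (442,257) and (454,197). The green look-alikes at (168,298) and (215,312) are not meant. The tan stopper is at (192,198). The amber flask stands with its foot at (483,254) and its mouth at (501,246); the white-capped green bottle (217,92) and the beaker (365,93) are distractors. The tray is at (312,243) and the rack at (320,178).

```bash
cat > meas.py <<'E'
from h import *
def circ(P):
    P=P[:,:2];A=np.c_[2*P,np.ones(len(P))];s=np.linalg.lstsq(A,(P**2).sum(1),rcond=None)[0]
    return s[:2],np.sqrt(s[2]+s[0]**2+s[1]**2)
def rnd(f,u,v,zmin,zmax,rad=22):
    P=cloud(f)[v-rad:v+rad,u-rad:u+rad].reshape(-1,3)
    P=P[(P[:,2]>zmin)&(P[:,2]<zmax)]
    if len(P)<5: return None
    h=cv2.convexHull(P[:,:2].astype(np.float32))[:,0]
    c,R=circ(h); 
    mc,mr=cv2.minEnclosingCircle(P[:,:2].astype(np.float32))
    return c.round(1),round(R,1),np.round(mc,1),round(mr,1),len(P),np.median(P[:,2]).round(1)
def rect(P): return cv2.minAreaRect(P[:,:2].astype(np.float32))
E
python3 - <<'E'
from meas import *
f=dict(np.load('top0.npz'))
for n,u,v in(('cA',151,239),('cB',209,262),('cC',442,257),('cD',454,197),('seat1',271,177),('s2',303,177),('s3',335,177),('s4',367,177)):
    print(n,rnd(f,u,v,70 if n[0]=='c' else 91,100,20 if n[0]=='c' else 17))
print('stop',rnd(f,192,198,50,75,16));print('fl',rnd(f,501,246,110,145,20))
P=cloud(f)
Q=P[205:275,240:385].reshape(-1,3);Q=Q[(Q[:,2]>28)&(Q[:,2]<40)];print('tray',rect(Q),len(Q))
Q=P[145:215,235:405].reshape(-1,3);Q=Q[(Q[:,2]>84)&(Q[:,2]<105)];print('rack',rect(Q),len(Q))
f=dict(np.load('side0.npz'))
for n,u,v in(('cA',292,165),('cB',280,192),('cC',311,333),('cD',380,340)): print(n,rnd(f,u,v,72,100,16))
print('fl',rnd(f,328,356,118,145,14));print('stop',rnd(f,331,183,55,75,10))
P=cloud(f)
Q=P[215:305,280:340].reshape(-1,3);Q=Q[(Q[:,2]>28)&(Q[:,2]<40)];print('tray',rect(Q),len(Q))
Q=P[185:315,330:412].reshape(-1,3);Q=Q[(Q[:,2]>84)&(Q[:,2]<105)];print('rack',rect(Q),len(Q))
E
```

```text
cA (array([484.5, 409.3]), np.float64(29.6), array([483.9, 410. ]), 30.6, 208, np.float64(82.1))
cB (array([430.9, 267.6]), np.float64(29.8), array([430.7, 267.7]), 30.4, 183, np.float64(82.6))
cC (array([ 442.6, -283.6]), np.float64(29.6), array([ 442.5, -284.4]), 30.6, 185, np.float64(81.6))
cD (array([ 589.2, -318.4]), np.float64(29.9), array([ 589.7, -318.8]), 31.1, 195, np.float64(81.5))
seat1 (array([635.4, 128.2]), np.float64(51.5), array([634.5, 124.2]), 57.3, 432, np.float64(96.0))
s2 (array([634.2,  48.8]), np.float64(52.2), array([634.6,  47.9]), 55.9, 453, np.float64(95.2))
s3 (array([634.1, -29.9]), np.float64(50.2), array([634.6, -29.3]), 56.8, 462, np.float64(95.3))
s4 (array([ 636. , -110.6]), np.float64(49.3), array([ 634.2, -106.8]), 55.8, 435, np.float64(95.4))
stop (array([591.6, 321.3]), np.float64(24.4), array([591.5, 321.2]), 25.9, 333, np.float64(63.8))
fl (array([ 459.1, -401.9]), np.float64(24.4), array([ 459.4, -402.4]), 25.5, 234, np.float64(126.9))
tray ((500.3554382324219, 37.460296630859375), (311.75030517578125, 142.23983764648438), 86.68619537353516) 
[... 230 characters left out ...]
, 263.3]), np.float64(31.0), array([433.1, 264.2]), 35.3, 161, np.float64(78.1))
cC (array([ 446.6, -288.1]), np.float64(30.4), array([ 445.8, -287.9]), 32.1, 276, np.float64(80.0))
cD (array([ 592.9, -323.7]), np.float64(30.4), array([ 592.6, -323.2]), 31.9, 280, np.float64(80.5))
fl (array([ 463., -407.]), np.float64(24.8), array([ 463.2, -406.9]), 25.8, 301, np.float64(127.9))
stop (array([594.4, 316.4]), np.float64(26.7), array([592.9, 316.5]), 29.0, 140, np.float64(62.3))
tray ((512.3731689453125, 28.943954467773438), (311.4071960449219, 155.715576171875), 87.3252944946289) 538
rack ((640.6089477539062, 4.438262939453125), (378.8329772949219, 116.95496368408203), 89.85670471191406) 2510
```

```bash
cat >> meas.py <<'E'
def tray(f,win,zlo=31,zhi=37):
    u0,u1,v0,v1=win
    P=cloud(f)[v0:v1,u0:u1]; m=((P[...,2]>zlo)&(P[...,2]<zhi))
    Q=P[m]
    c=np.median(Q[:,:2],0)
    # robust: iterate rectangle edges by percentile in rotated frame
    best=None
    for a in np.radians(np.arange(-8,8,.1)):
        R=np.array([[np.cos(a),np.sin(a)],[-np.sin(a),np.cos(a)]]);L=Q[:,:2]@R.T
        h0=np.histogram(L[:,0],np.arange(L[:,0].min(),L[:,0].max(),1.5))[0];s=(h0.astype(float)**2).sum()
        if best is None or s>best[0]: best=(s,a,L,R)
    s,a,L,R=best
    lo,hi=[],[]
    for k in(0,1):
        l=np.sort(L[:,k]);lo.append(np.percentile(l,1));hi.append(np.percentile(l,99))
    lo,hi=np.array(lo),np.array(hi)
    return 'yawdeg',round(np.degrees(a),2),'ctr',(R.T@((lo+hi)/2)).round(1),'size',(hi-lo).round(1),len(Q)
E
python3 - <<'E'
from meas import *
f=dict(np.load('top0.npz'));print(tray(f,(235,385,205,275)))
P=cloud(f)[150:210,235:405];
def rack(P):
    Q=P[(P[...,2]>86)&(P[...,2]<94)];print('rack',[np.percentile(Q[:,k],[.5,1,2,98,99,99.5]).round(1) for k in(0,1)])
    for s in(1,-1):
        e=Q[(abs(Q[:,0]-637-42*s)<12)&(abs(Q[:,1]-6)<150)];print('rail',s,np.percentile(e[:,0],[5,50,95]).round(1),np.degrees(np.arctan(np.polyfit(e[:,1],e[:,0],1)[0])).round(2))
rack(P)
f=dict(np.load('side0.npz'));print(tray(f,(280,340,215,305)));rack(cloud(f)[185:315,330:412])
E
```

```text
('yawdeg', np.float64(-2.6), 'ctr', array([485. ,  25.4]), 'size', array([110.3, 283.9]), 503)
rack [array([579.7, 582.6, 588.9, 682.9, 688.3, 690.5]), array([-175.5, -175. , -172.9,  189.7,  191.3,  191.6])]
rail 1 [672.6 677.4 682.1] 0.07
rail -1 [589.6 594.3 604.3] 0.0
('yawdeg', np.float64(-2.7), 'ctr', array([490.9,  21.9]), 'size', array([113.1, 290.2]), 391)
rack [array([583.6, 586.2, 590.9, 687.6, 691.8, 695.4]), array([-182.6, -181.5, -180.4,  184.4,  186.9,  189.4])]
rail 1 [668.7 681.1 686.1] -0.14
rail -1 [594.  598.3 604.8] -0.1
```

>>> servo_tool --deltas '[{"fingers": 150, "xyz": [0, 0, 0], "roll": 0.0}, {"fingers": 150, "xyz": [0, 0, 0], "roll": 0.0}]' --force 30

```text
time_s: 0.3
position: [270.7, 618.1, 230.8]
eef_rot: [0.205, 0.979, -0.0, -0.0]
ft_force: [0.5, 0.3, -0.5]
grip_width: 0.694
gripper_force: 0.0
```

>>> servo_tool --deltas '[{"fingers": 150, "xyz": [0, 0, 0], "roll": 0.15}, {"fingers": 150, "xyz": [0, 0, 0], "roll": 0.15}, {"fingers": 150, "xyz": [0, 0, 0], "roll": 0.15}, {"fingers": 150, "xyz": [0, 0, 0], "roll": 0.15}, {"fingers": 150, "xyz": [0, 0, 0], "roll": 0.15}, {"fingers": 150, "xyz": [0, 0, 0], "roll": 0.15}, {"fingers": 150, "xyz": [0, 0, 0], "roll": 0.15}, {"fingers": 150, "xyz": [0, 0, 0], "roll": 0.107}]'

```text
time_s: 1.1
position: [270.7, 618.2, 231.2]
eef_rot: [0.709, 0.706, -0.0, 0.0]
ft_force: [-0.4, 0.4, -0.5]
grip_width: 0.409
gripper_force: 0.0
```

>>> servo_tool --deltas '[{"fingers": 150, "xyz": [-41, 22, 0], "roll": 0}, {"fingers": 150, "xyz": [-41, 22, 0], "roll": 0}, {"fingers": 150, "xyz": [-41, 22, 0], "roll": 0}, {"fingers": 150, "xyz": [-41, 22, 0], "roll": 0}, {"fingers": 150, "xyz": [-41, 22, 0], "roll": 0}, {"fingers": 150, "xyz": [-41, 22, 0], "roll": 0}, {"fingers": 150, "xyz": [-41, 22, 0], "roll": 0}, {"fingers": 150, "xyz": [-41, 22, 0], "roll": 0}, {"fingers": 150, "xyz": [-41, 22, 0], "roll": 0}, {"fingers": 150, "xyz": [-41, 22, 0], "roll": 0}]'

```text
time_s: 2.1
position: [491.8, 206.8, 231.6]
eef_rot: [0.707, 0.707, 0.0, 0.0]
ft_force: [1.4, 0.8, -0.4]
grip_width: 0.41
gripper_force: 0.0
```

>>> servo_tool --deltas '[{"fingers": 150, "xyz": [0, 0, 0], "roll": 0}, {"fingers": 150, "xyz": [0, 0, 45], "roll": 0}, {"fingers": 150, "xyz": [0, 0, 45], "roll": 0}, {"fingers": 150, "xyz": [0, 0, 45], "roll": 0}, {"fingers": 150, "xyz": [0, 0, 40], "roll": 0}, {"fingers": 150, "xyz": [0, 0, 0], "roll": 0}]'

```text
time_s: 2.7
position: [485.2, 207.0, 50.2]
eef_rot: [0.707, 0.708, -0.006, -0.003]
ft_force: [-2.3, -1.4, -0.8]
grip_width: 0.411
gripper_force: 0.0
```

Run:
```python
from h import *
f=grab('side');c=f['color'][120:300,220:400,::-1];cv2.imwrite('pics/s1.png',cv2.resize(c,(720,720))[:600])
P=cloud(f)
# fingertip points : near tool, low
o=r.get_obs();p=o['position'];print(p,o['grip_width'])
m=(abs(P[...,0]-p[0])<70)&(abs(P[...,1]-p[1])<25)&(P[...,2]>40)&(P[...,2]<160);Q=P[m]
for z in range(40,160,10):
    q=Q[abs(Q[:,2]-z)<5]
    if len(q)>5: print(z,len(q),q.min(0).round(0),q.max(0).round(0))
```

```text
[487.92978451 207.96238348  53.52066396] 0.40945010386148983
50 10 [429. 199.  51.] [506. 233.  54.]
60 23 [438. 193.  56.] [518. 232.  65.]
70 36 [430. 188.  66.] [518. 233.  74.]
80 28 [436. 190.  75.] [517. 232.  84.]
90 31 [455. 190.  85.] [523. 215.  95.]
100 66 [440. 185.  95.] [539. 220. 105.]
110 88 [437. 186. 105.] [541. 222. 115.]
120 77 [434. 186. 115.] [547. 219. 125.]
130 87 [429. 185. 125.] [549. 210. 135.]
140 103 [426. 185. 135.] [552. 205. 145.]
150 177 [422. 184. 145.] [555. 222. 155.]
```

>>> servo_tool --deltas '[{"fingers": 150, "xyz": [0, 0, 20], "roll": 0}, {"fingers": 150, "xyz": [0, 0, 18], "roll": 0}, {"fingers": 150, "xyz": [-10, 0, 0], "roll": 0}, {"fingers": 150, "xyz": [-10, 0, 0], "roll": 0}, {"fingers": 150, "xyz": [-5, 0, 0], "roll": 0}, {"fingers": 150, "xyz": [-5, 0, 0], "roll": 0}, {"fingers": 150, "xyz": [-5, 0, 0], "roll": 0}, {"fingers": 150, "xyz": [-5, 0, 0], "roll": 0}, {"fingers": 150, "xyz": [-3, 0, 0], "roll": 0}, {"fingers": 150, "xyz": [0, 0, 0], "roll": 0}]'

```text
time_s: 3.75
position: [492.8, 166.3, 19.8]
eef_rot: [0.707, 0.707, 0.002, 0.0]
ft_force: [-0.2, 4.7, 2.9]
grip_width: 0.411
gripper_force: 2.2
```

Run:
```python
from meas import *
f=grab('side','s2.png');print(tray(f,(280,340,215,310)));
print(r.get_obs()['position'])
```

```text
('yawdeg', np.float64(-2.6), 'ctr', array([490.7,  14.9]), 'size', array([110.5, 299.7]), 404)
[492.69623545 166.29498839  19.65590984]
```

```bash
cat >> meas.py <<'E'
def wall(f,win):
    u0,u1,v0,v1=win;P=cloud(f)[v0:v1,u0:u1];Q=P[(P[...,2]>31)&(P[...,2]<37)]
    Q=Q[(Q[:,1]<np.percentile(Q[:,1],2)+9)&(abs(Q[:,0]-490)<45)]
    p=np.polyfit(Q[:,0]-490,Q[:,1],1);return 'end wall y mid',p[1].round(1),'yaw',np.degrees(-np.arctan(p[0])).round(2),len(Q)
E
python3 - <<'E'
from meas import *
print(wall(dict(np.load('side0.npz')),(280,345,215,310)),wall(dict(np.load('top0.npz')),(235,385,205,275)))
print(wall(grab('side'),(280,345,215,310)),wall(grab('top'),(235,385,205,275)))
E
```

```text
('end wall y mid', np.float64(-120.0), 'yaw', np.float64(2.15), 84) ('end wall y mid', np.float64(-114.7), 'yaw', np.float64(1.78), 63)
('end wall y mid', np.float64(-130.9), 'yaw', np.float64(1.79), 72) ('end wall y mid', np.float64(-125.5), 'yaw', np.float64(0.85), 57)
```

>>> servo_tool --deltas '[{"fingers": 150, "xyz": [-3, 0, 0], "roll": 0}, {"fingers": 150, "xyz": [-3, 0, 0], "roll": 0}, {"fingers": 150, "xyz": [-0.5, 0, 0], "roll": 0}, {"fingers": 150, "xyz": [0, 0, 0], "roll": 0}, {"fingers": 150, "xyz": [20, 0, 0], "roll": 0}, {"fingers": 150, "xyz": [15, 0, -40], "roll": 0}, {"fingers": 150, "xyz": [0, 0, -45], "roll": 0}, {"fingers": 150, "xyz": [0, -45, 0], "roll": 0}, {"fingers": 150, "xyz": [0, -45, 0], "roll": 0}, {"fingers": 150, "xyz": [0, -10, 0], "roll": 0}]'

```text
time_s: 4.9
position: [385.6, 192.0, 101.4]
eef_rot: [0.706, 0.708, -0.003, -0.001]
ft_force: [-0.1, -0.9, -0.5]
grip_width: 0.411
gripper_force: 0.0
```

Run:
```python
from meas import *
print(r.get_obs()['position'])
for n,w in(('side',(280,345,215,310)),('top',(240,385,205,275))):
    f=grab(n);print(n,wall(f,w),tray(f,w))
```

```text
[385.59996502 192.02612406 101.42739757]
side ('end wall y mid', np.float64(-136.8), 'yaw', np.float64(2.11), 69) ('yawdeg', np.float64(-2.1), 'ctr', array([506.2,  17. ]), 'size', array([139.9, 316. ]), 391)
top ('end wall y mid', np.float64(-132.3), 'yaw', np.float64(2.83), 56) ('yawdeg', np.float64(-1.9), 'ctr', array([486.5,   7.8]), 'size', array([110.7, 284.4]), 493)
```

>>> servo_tool --deltas '[{"fingers": 150, "xyz": [-47, 0, 0], "roll": 0}, {"fingers": 150, "xyz": [-47, 0, 0], "roll": 0}, {"fingers": 150, "xyz": [-47, 0, 0], "roll": 0}, {"fingers": 150, "xyz": [-47, 0, 0], "roll": 0}, {"fingers": 150, "xyz": [0, 0, 0], "roll": -0.15}, {"fingers": 150, "xyz": [0, 0, 0], "roll": -0.15}, {"fingers": 150, "xyz": [0, 0, 0], "roll": -0.15}, {"fingers": 150, "xyz": [0, 0, 0], "roll": -0.15}, {"fingers": 150, "xyz": [0, 0, 0], "roll": -0.15}, {"fingers": 150, "xyz": [0, 0, 0], "roll": -0.15}]'

```text
time_s: 6.0
position: [392.8, 4.9, 103.4]
eef_rot: [0.326, 0.945, -0.0, 0.0]
ft_force: [-0.1, 0.2, -0.0]
grip_width: 0.411
gripper_force: 0.0
```

>>> servo_tool --deltas '[{"fingers": 150, "xyz": [0, 0, 0], "roll": -0.15}, {"fingers": 150, "xyz": [0, 0, 0], "roll": -0.15}, {"fingers": 150, "xyz": [0, 0, 0], "roll": -0.15}, {"fingers": 150, "xyz": [0, 0, 0], "roll": -0.15}, {"fingers": 150, "xyz": [0, 0, 0], "roll": -0.07}, {"fingers": 150, "xyz": [0, 0, 0], "roll": 0}, {"fingers": 150, "xyz": [0, 0, 40], "roll": 0}, {"fingers": 150, "xyz": [0, 0, 40], "roll": 0}, {"fingers": 150, "xyz": [0, 0, 0], "roll": 0}]'

```text
time_s: 6.9
position: [386.7, 5.7, 18.8]
eef_rot: [0.001, 1.0, 0.0, -0.006]
ft_force: [-1.2, -0.8, -1.0]
grip_width: 0.411
gripper_force: 0.0
```

>>> servo_tool --deltas '[{"fingers": 150, "xyz": [-15, 0, 0], "roll": 0}, {"fingers": 150, "xyz": [-7, 0, 0], "roll": 0}, {"fingers": 150, "xyz": [-7, 0, 0], "roll": 0}, {"fingers": 150, "xyz": [-7, 0, 0], "roll": 0}, {"fingers": 150, "xyz": [-10, 0, 0], "roll": 0}, {"fingers": 150, "xyz": [-10, 0, 0], "roll": 0}, {"fingers": 150, "xyz": [-10, 0, 0], "roll": 0}, {"fingers": 150, "xyz": [-10, 0, 0], "roll": 0}, {"fingers": 150, "xyz": [-5, 0, 0], "roll": 0}, {"fingers": 150, "xyz": [0, 0, 0], "roll": 0}]'

```text
time_s: 7.9
position: [474.3, 5.9, 23.9]
eef_rot: [-0.0, 1.0, -0.0, 0.001]
ft_force: [-0.4, 1.0, -0.9]
grip_width: 0.41
gripper_force: 0.1
```

Run:
```python
from meas import *
f=grab('top','t3.png');P=cloud(f)[170:275,235:405]
Q=P[(P[...,2]>31)&(P[...,2]<37)];print(np.percentile(Q[:,1],[1,2,5,95,98,99]).round(1))
f=grab('side','s3.png');cv2.imwrite('pics/s3c.png',cv2.resize(f['color'][150:330,250:430,::-1],(600,600),interpolation=cv2.INTER_CUBIC))
```

```text
[-168.9 -164.1 -132.1  152.5  180.4  180.6]
```

View pics/s3c.png

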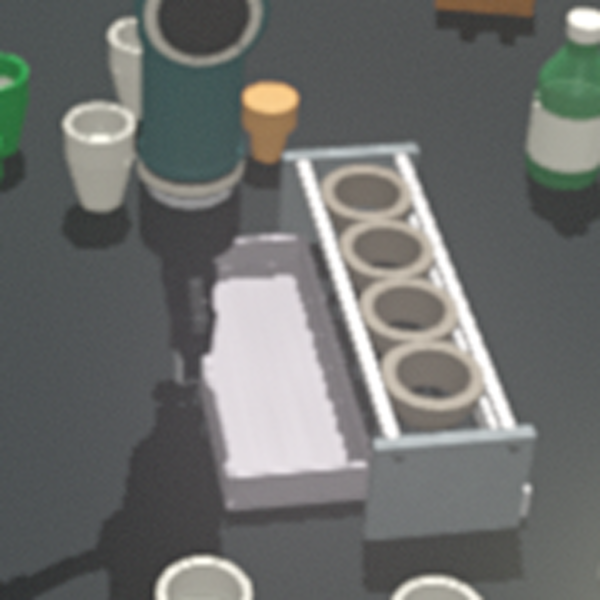

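The tray is square to the rack and starts to enter; the fingers press on the middle of its near wall (crop 205,370).

>>> servo_tool --deltas '[{"fingers": 150, "xyz": [-8, 0, 0], "roll": 0}, {"fingers": 150, "xyz": [-10, 0, 0], "roll": 0}, {"fingers": 150, "xyz": [-10, 0, 0], "roll": 0}, {"fingers": 150, "xyz": [-10, 0, 0], "roll": 0}, {"fingers": 150, "xyz": [-10, 0, 0], "roll": 0}, {"fingers": 150, "xyz": [-10, 0, 0], "roll": 0}, {"fingers": 150, "xyz": [-10, 0, 0], "roll": 0}, {"fingers": 150, "xyz": [-7, 0, 0], "roll": 0}, {"fingers": 150, "xyz": [-3, 0, 0], "roll": 0}, {"fingers": 150, "xyz": [0, 0, 0], "roll": 0}]'

```text
time_s: 9.0
position: [551.5, 5.9, 23.5]
eef_rot: [-0.0, 1.0, -0.0, 0.001]
ft_force: [-0.4, 0.3, 0.2]
grip_width: 0.41
gripper_force: 0.1
```

Run:
```python
from meas import *
for n,w,ry in(('top',(250,390,150,240),8.1),('side',(285,400,200,310),4.2)):
    f=grab(n,n+'4.png');P=cloud(f);P=P[w[2]:w[3],w[0]:w[1]]
    Q=P[(P[...,2]>31)&(P[...,2]<37)&(abs(P[...,1]-6)<158)];
    for x in range(530,600,10):
        q=Q[abs(Q[:,0]-x)<5]
        if len(q)>3: print(n,x,len(q),q[:,1].min().round(1)-ry,q[:,1].max().round(1)-ry)
```

```text
top 560 65 -138.9 141.6
top 570 12 -139.2 144.4
top 580 16 -139.2 144.70000000000002
top 590 11 -139.29999999999998 142.20000000000002
side 550 5 -30.099999999999998 18.3
side 560 17 -132.2 -23.7
side 570 59 -143.29999999999998 -14.5
side 580 11 -144.29999999999998 -132.6
side 590 8 -144.39999999999998 -134.89999999999998
```

>>> servo_tool --deltas '[{"fingers": 150, "xyz": [-6, 0, 0], "roll": 0}, {"fingers": 150, "xyz": [-6, 0, 0], "roll": 0}, {"fingers": 150, "xyz": [-3, 0, 0], "roll": 0}, {"fingers": 150, "xyz": [-3, 0, 0], "roll": 0}, {"fingers": 150, "xyz": [0, 0, 0], "roll": 0}]'

```text
time_s: 9.6
position: [567.8, 6.0, 23.3]
eef_rot: [-0.0, 1.0, 0.0, -0.001]
ft_force: [-4.2, -0.0, 4.0]
grip_width: 0.41
gripper_force: 2.3
```

>>> servo_tool --deltas '[{"fingers": 150, "xyz": [-2, 0, 0], "roll": 0}, {"fingers": 150, "xyz": [-1, 0, 0], "roll": 0}, {"fingers": 150, "xyz": [0, 0, 0], "roll": 0}]'

```text
time_s: 9.9
position: [570.4, 6.0, 23.3]
eef_rot: [-0.0, 1.0, 0.0, -0.001]
ft_force: [-6.1, 0.4, 4.1]
grip_width: 0.416
gripper_force: 2.8
```

>>> servo_tool --deltas '[{"fingers": 150, "xyz": [-2, 0, 0], "roll": 0}, {"fingers": 150, "xyz": [0, 0, 0], "roll": 0}]'

```text
time_s: 10.1
position: [572.6, 6.0, 23.2]
eef_rot: [-0.0, 1.0, 0.0, -0.001]
ft_force: [-5.7, -1.0, 2.9]
grip_width: 0.408
gripper_force: 2.7
```

>>> servo_tool --deltas '[{"fingers": 150, "xyz": [-2, 0, 0], "roll": 0}, {"fingers": 150, "xyz": [0, 0, 0], "roll": 0}]'

```text
time_s: 10.3
position: [573.1, 5.9, 23.1]
eef_rot: [-0.0, 1.0, -0.0, -0.002]
ft_force: [-10.0, -0.1, 8.4]
grip_width: 0.409
gripper_force: 4.7
```

Run:
```python
from meas import *
f=grab('side','s5.png');P=cloud(f)
Q=P[200:312,300:400];Q=Q[(Q[...,2]>31)&(Q[...,2]<37)&(Q[...,1]<-60)&(Q[...,1]>-150)]
e=Q[Q[:,1]>-125];print('near edge x (side): ',np.percentile(e[:,0],[2,10,50]),len(e),' rack ctr side 639.7')
cv2.imwrite('pics/s5c.png',cv2.resize(f['color'][170:320,300:430,::-1],(520,600),interpolation=cv2.INTER_CUBIC))
```

```text
near edge x (side):  [585.98752448 586.69053678 589.6438263 ] 50  rack ctr side 639.7
```

View pics/s5c.png

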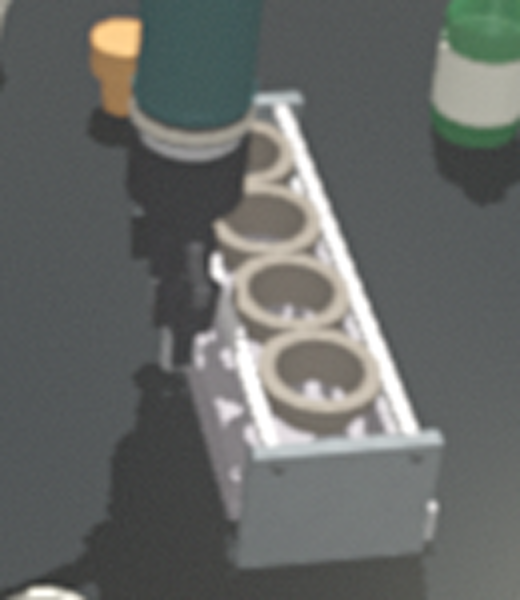

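The tray is under the rack, and the force rose as it reached the stop. I'll confirm with one more nudge.

>>> servo_tool --deltas '[{"fingers": 150, "xyz": [-2, 0, 0], "roll": 0}, {"fingers": 150, "xyz": [0, 0, 0], "roll": 0}]'

```text
time_s: 10.55
position: [573.1, 6.0, 23.0]
eef_rot: [-0.0, 1.0, 0.0, -0.004]
ft_force: [-14.0, -0.5, 11.8]
grip_width: 0.41
gripper_force: 7.2
```

>>> servo_tool --deltas '[{"fingers": 150, "xyz": [20, 0, 0], "roll": 0}, {"fingers": 150, "xyz": [30, 0, 0], "roll": 0}, {"fingers": 0, "xyz": [0, 0, -50], "roll": 0}, {"fingers": 0, "xyz": [0, 0, -50], "roll": 0}, {"fingers": 0, "xyz": [0, 0, -30], "roll": 0.15}, {"fingers": 0, "xyz": [0, 0, 0], "roll": 0.15}, {"fingers": 0, "xyz": [0, 0, 0], "roll": 0.15}, {"fingers": 0, "xyz": [0, 0, 0], "roll": 0.15}, {"fingers": 0, "xyz": [0, 0, 0], "roll": 0.15}, {"fingers": 0, "xyz": [0, 0, 0], "roll": 0.15}]'

```text
time_s: 11.55
position: [528.9, 5.9, 154.0]
eef_rot: [0.438, 0.899, 0.001, 0.002]
ft_force: [0.2, -0.8, 0.7]
grip_width: 0.998
gripper_force: 0.0
```

>>> servo_tool --deltas '[{"fingers": 0, "xyz": [0, 0, 0], "roll": 0.15}, {"fingers": 0, "xyz": [0, 0, 0], "roll": 0.15}, {"fingers": 0, "xyz": [0, 0, 0], "roll": 0.15}, {"fingers": 0, "xyz": [0, 0, 0], "roll": 0.15}, {"fingers": 0, "xyz": [0, 0, 0], "roll": 0.07}, {"fingers": 0, "xyz": [0, 0, 0], "roll": 0}]'

```text
time_s: 12.15
position: [528.6, 5.9, 153.8]
eef_rot: [0.707, 0.707, 0.001, 0.001]
ft_force: [-1.0, -0.6, -0.6]
grip_width: 1.0
gripper_force: 0.0
```

Run:
```python
from meas import *
o=r.get_obs();print(o['position'],o['eef_rot'],o['grip_width'])
for n in('top','side'):
    f=grab(n,n+'6.png');np.savez(n+'6.npz',**f)
    if n=='top':
        for c,u,v in(('cA',151,239),('cB',209,262),('cC',442,257),('cD',454,197)): print(c,rnd(f,u,v,70,100,20)[2:])
        print('fl',rnd(f,501,246,110,145,20)[2:])
        P=cloud(f)[150:240,245:395]
    else: P=cloud(f)[200:312,285:400]
    Q=P[(P[...,2]>30)&(P[...,2]<38)&(P[...,0]<592)&(abs(P[...,1]-6)<160)];print(n,np.percentile(Q[:,1],[1,3,97,99]).round(1))
    e=Q[abs(Q[:,1]-6)<135];p=np.polyfit(e[:,1],e[:,0],1);print('yaw',np.degrees(-np.arctan(p[0])),p[1],np.percentile(e[:,0],[3,50]))
```

```text
[528.62656665   5.92059927 153.84233875] [0.70678005 0.70743171 0.00105166 0.00111133] 1.0003552726229568
cA (array([484.6, 409.4]), 30.5, 209, np.float64(82.3))
cB (array([430.9, 267.7]), 30.5, 183, np.float64(81.9))
cC (array([ 443.1, -283. ]), 30.6, 182, np.float64(81.6))
cD (array([ 589.4, -318.6]), 30.3, 197, np.float64(80.9))
fl (array([ 460. , -401.6]), 25.8, 231, np.float64(127.1))
top [-131.1 -129.7  150.   150.3]
yaw 0.14254452065479856 584.1585923872838 [581.07473384 583.9048516 ]
side [-135.7 -132.1  136.7  143.3]
yaw 0.04579260716164132 588.1365740151983 [585.75211705 588.03303053]
```

>>> servo_tool --deltas '[{"fingers": 0, "xyz": [43, -16, 0], "roll": 0}, {"fingers": 0, "xyz": [43, -16, 0], "roll": 0}, {"fingers": 0, "xyz": [43, -16, 0], "roll": 0}, {"fingers": 0, "xyz": [43, -16, 0], "roll": 0}, {"fingers": 0, "xyz": [43, -16, 0], "roll": 0}, {"fingers": 0, "xyz": [44, -16, 0], "roll": 0}, {"fingers": 0, "xyz": [0, 0, 0], "roll": 0}, {"fingers": 0, "xyz": [0, 0, 40], "roll": 0}, {"fingers": 0, "xyz": [0, 0, 0], "roll": 0}]'

```text
time_s: 13.15
position: [427.9, 263.2, 109.2]
eef_rot: [0.706, 0.708, -0.004, -0.001]
ft_force: [-0.5, -0.0, -1.4]
grip_width: 1.002
gripper_force: 0.0
```

Run:
```python
from meas import *
o=r.get_obs();p=o['position'];print(p)
for n in('top','side'):
    f=grab(n,n+'7.png');P=cloud(f);
    m=(abs(P[...,0]-p[0])<75)&(abs(P[...,1]-p[1])<40)&(P[...,2]>125)&(P[...,2]<170);Q=P[m]
    print(n,len(Q),np.percentile(Q,[1,50,99],axis=0).round(1).tolist() if len(Q) else '')
cv2.imwrite('pics/s7c.png',cv2.resize(f['color'][120:240,220:340,::-1],(500,500),interpolation=cv2.INTER_CUBIC))
```

```text
[427.93646385 263.17396276 109.23788166]
top 16 [[469.2, 252.6, 132.6], [472.6, 254.6, 148.2], [480.9, 258.8, 169.8]]
side 136 [[369.9, 245.9, 127.8], [474.2, 254.0, 149.5], [491.0, 273.6, 169.8]]
```

View pics/s7c.png

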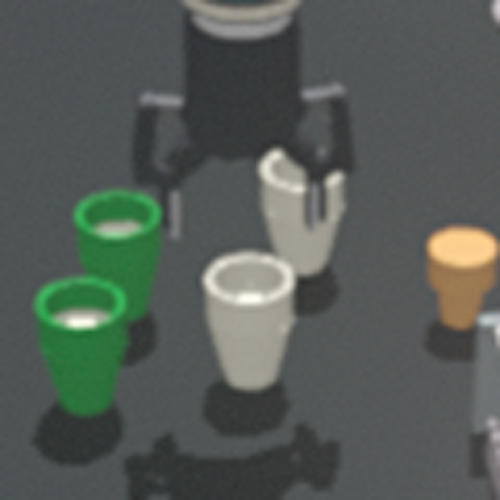

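The fingers straddle the white cup (crop 249,300). The greens are clear to the left (118,220 and 80,300). Now descend and grip gently.

>>> servo_tool --deltas '[{"fingers": 0, "xyz": [0, 0, 25], "roll": 0}, {"fingers": 0, "xyz": [0, 0, 25], "roll": 0}, {"fingers": 0, "xyz": [0, 0, 16], "roll": 0}, {"fingers": 0, "xyz": [0, 0, 0], "roll": 0}, {"fingers": 0, "xyz": [0, 0, 0], "roll": 0}]'

```text
time_s: 13.75
position: [432.4, 264.8, 48.6]
eef_rot: [0.707, 0.707, 0.001, 0.0]
ft_force: [0.3, -1.0, -0.0]
grip_width: 0.999
gripper_force: 0.0
```

>>> servo_tool --deltas '[{"fingers": 100, "xyz": [0, 0, 0], "roll": 0}, {"fingers": 100, "xyz": [0, 0, 0], "roll": 0}, {"fingers": 100, "xyz": [0, 0, 0], "roll": 0}, {"fingers": 100, "xyz": [0, 0, 0], "roll": 0}, {"fingers": 140, "xyz": [0, 0, 0], "roll": 0}, {"fingers": 140, "xyz": [0, 0, 0], "roll": 0}, {"fingers": 140, "xyz": [0, 0, 0], "roll": 0}, {"fingers": 140, "xyz": [0, 0, 0], "roll": 0}]' --force 30

```text
time_s: 14.55
position: [432.7, 265.6, 49.3]
eef_rot: [0.707, 0.708, 0.002, 0.001]
ft_force: [-0.2, -0.6, 6.1]
grip_width: 0.702
gripper_force: 31.7
```

>>> servo_tool --deltas '[{"fingers": 140, "xyz": [0, 0, -20], "roll": 0}, {"fingers": 140, "xyz": [0, 0, -50], "roll": 0}, {"fingers": 140, "xyz": [0, 0, -50], "roll": 0}, {"fingers": 140, "xyz": [-27, 25, 0], "roll": 0}, {"fingers": 140, "xyz": [-28, 26, 0], "roll": 0}, {"fingers": 140, "xyz": [-28, 26, 0], "roll": 0}, {"fingers": 140, "xyz": [-28, 26, 0], "roll": 0}, {"fingers": 140, "xyz": [-28, 26, 0], "roll": 0}, {"fingers": 140, "xyz": [-28, 26, 0], "roll": 0}, {"fingers": 140, "xyz": [-28, 26, 0], "roll": 0}]'

```text
time_s: 15.55
position: [613.2, 68.8, 167.6]
eef_rot: [0.707, 0.707, 0.0, 0.0]
ft_force: [-0.4, 0.8, -0.7]
grip_width: 0.7
gripper_force: 33.4
```

>>> servo_tool --deltas '[{"fingers": 140, "xyz": [-26, 24, 0], "roll": 0}, {"fingers": 140, "xyz": [0, 0, 0], "roll": 0}, {"fingers": 140, "xyz": [0, 0, 0], "roll": 0}]'

```text
time_s: 15.85
position: [636.5, 43.4, 167.2]
eef_rot: [0.707, 0.707, -0.0, -0.0]
ft_force: [-0.3, 1.0, -1.5]
grip_width: 0.703
gripper_force: 33.4
```

Run:
```python
from meas import *
o=r.get_obs();p=o['position'];print(p,o['ft_force'],o['grip_width'])
for n in('top','side'):
    f=grab(n,n+'8.png');P=cloud(f)
    m=(abs(P[...,0]-p[0])<40)&(abs(P[...,1]-p[1])<40)&(P[...,2]>112)&(P[...,2]<205);Q=P[m]
    c=f['color'][m];w=c.min(1)>95;Q=Q[w];print(n,len(Q),np.percentile(Q,[2,50,98],axis=0).round(1).tolist() if len(Q) else '')
    Q=P[(P[...,2]>93.5)&(P[...,2]<98)&(abs(P[...,0]-637)<38)]
    for y in (120,-32,-108): 
        q=Q[abs(Q[:,1]-y)<39];print(' seat',y,len(q),(q.max(0)+q.min(0))[:2]/2)
cv2.imwrite('pics/s8c.png',cv2.resize(f['color'][140:320,310:430,::-1],(400,600),interpolation=cv2.INTER_CUBIC))
```

```text
[636.4797298   43.36645444 167.19058038] [-0.34761184  0.97005355 -1.52912578] 0.7027140549114187
top 7 [[635.8, 16.3, 178.9], [639.0, 18.5, 199.9], [645.4, 67.4, 203.3]]
 seat 120 17 [670.96309217 106.45526446]
 seat -32 118 [635.21583211 -52.92587912]
 seat -108 245 [ 637.36675732 -106.75041778]
side 756 [[602.9, 12.1, 123.8], [635.7, 27.6, 180.6], [670.6, 70.8, 202.4]]
 seat 120 69 [616.63359672 117.95601253]
 seat -32 193 [636.97649332 -32.12932433]
 seat -108 216 [ 637.51793199 -107.93713546]
```

View pics/s8c.png

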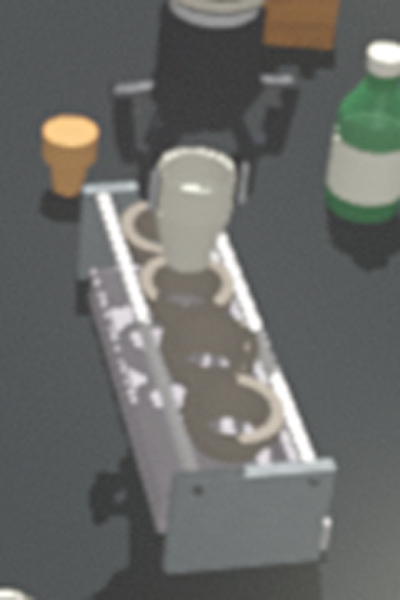

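The cup hangs upright over seat 2 (crop 190,265). I'll lower it.

>>> servo_tool --deltas '[{"fingers": 140, "xyz": [0, 1, 20], "roll": 0}, {"fingers": 140, "xyz": [0, 0, 15], "roll": 0}, {"fingers": 140, "xyz": [0, 0, 10], "roll": 0}, {"fingers": 140, "xyz": [0, 0, 8], "roll": 0}, {"fingers": 140, "xyz": [0, 0, 4], "roll": 0}, {"fingers": 140, "xyz": [0, 0, 0], "roll": 0}]'

```text
time_s: 16.55
position: [636.9, 44.2, 109.6]
eef_rot: [0.707, 0.708, -0.0, -0.0]
ft_force: [-1.2, -0.7, -0.5]
grip_width: 0.704
gripper_force: 33.5
```

>>> servo_tool --deltas '[{"fingers": 140, "xyz": [0, 0, 3], "roll": 0}, {"fingers": 140, "xyz": [0, 0, 2], "roll": 0}, {"fingers": 140, "xyz": [0, 0, 0], "roll": 0}]'

```text
time_s: 16.85
position: [637.4, 44.0, 105.3]
eef_rot: [0.707, 0.707, 0.0, 0.0]
ft_force: [0.4, 0.8, -1.7]
grip_width: 0.702
gripper_force: 33.5
```

>>> servo_tool --deltas '[{"fingers": 140, "xyz": [0, 0, 2], "roll": 0}, {"fingers": 140, "xyz": [0, 0, 2], "roll": 0}, {"fingers": 140, "xyz": [0, 0, 1], "roll": 0}, {"fingers": 140, "xyz": [0, 0, 0], "roll": 0}]'

```text
time_s: 17.25
position: [637.8, 44.0, 100.4]
eef_rot: [0.707, 0.707, 0.0, 0.0]
ft_force: [2.5, 0.0, -2.1]
grip_width: 0.701
gripper_force: 33.4
```

>>> servo_tool --deltas '[{"fingers": 140, "xyz": [0, 0, 1], "roll": 0}, {"fingers": 140, "xyz": [0, 0, 0], "roll": 0}]'

```text
time_s: 17.45
position: [637.9, 44.0, 99.7]
eef_rot: [0.707, 0.707, 0.0, 0.0]
ft_force: [1.5, -0.0, -0.2]
grip_width: 0.701
gripper_force: 33.5
```

>>> servo_tool --deltas '[{"fingers": 140, "xyz": [0, 0, 1], "roll": 0}, {"fingers": 140, "xyz": [0, 0, 0], "roll": 0}, {"fingers": 140, "xyz": [0, 0, 1], "roll": 0}, {"fingers": 140, "xyz": [0, 0, 0], "roll": 0}]'

```text
time_s: 17.85
position: [638.0, 44.0, 99.3]
eef_rot: [0.707, 0.707, 0.0, 0.001]
ft_force: [-1.2, -1.0, 9.3]
grip_width: 0.706
gripper_force: 34.2
```

>>> servo_tool --deltas '[{"fingers": 140, "xyz": [0, 0, 1], "roll": 0}, {"fingers": 140, "xyz": [0, 0, 0], "roll": 0}]'

```text
time_s: 18.05
position: [638.1, 43.9, 99.3]
eef_rot: [0.707, 0.707, 0.0, 0.001]
ft_force: [-4.4, -1.2, 12.5]
grip_width: 0.703
gripper_force: 34.5
```

>>> servo_tool --deltas '[{"fingers": 100, "xyz": [0, 0, -2], "roll": 0}, {"fingers": 60, "xyz": [0, 0, 0], "roll": 0}, {"fingers": 0, "xyz": [0, 0, 0], "roll": 0}, {"fingers": 0, "xyz": [0, 0, 0], "roll": 0}, {"fingers": 0, "xyz": [0, 0, 0], "roll": 0}, {"fingers": 0, "xyz": [0, 0, -20], "roll": 0}, {"fingers": 0, "xyz": [0, 0, -40], "roll": 0}, {"fingers": 0, "xyz": [40, -17, -20], "roll": 0}, {"fingers": 0, "xyz": [40, -17, 0], "roll": 0}, {"fingers": 0, "xyz": [40, -17, 0], "roll": 0}]'

```text
time_s: 19.05
position: [586.5, 165.0, 179.7]
eef_rot: [0.707, 0.707, 0.001, 0.001]
ft_force: [-0.5, -0.3, -0.5]
grip_width: 1.0
gripper_force: 0.0
```

>>> servo_tool --deltas '[{"fingers": 0, "xyz": [40, -17, 0], "roll": 0}, {"fingers": 0, "xyz": [40, -17, 0], "roll": 0}, {"fingers": 0, "xyz": [40, -17, 0], "roll": 0}, {"fingers": 0, "xyz": [40, -16, 0], "roll": 0}, {"fingers": 0, "xyz": [40, -16, 0], "roll": 0}, {"fingers": 0, "xyz": [43, -17, 0], "roll": 0}, {"fingers": 0, "xyz": [0, 0, 0], "roll": 0}, {"fingers": 0, "xyz": [0, 0, 0], "roll": 0}]'

```text
time_s: 19.85
position: [485.2, 407.7, 177.8]
eef_rot: [0.706, 0.708, -0.0, 0.0]
ft_force: [-0.3, -0.2, 0.2]
grip_width: 1.005
gripper_force: 0.0
```

```bash
cat > look.py <<'E'
from meas import *
import sys
o=r.get_obs();print(o['position'].round(1),o['eef_rot'].round(3))
T,S=grab('top','t_%s.png'%sys.argv[1]),grab('side','s_%s.png'%sys.argv[1])
# white things: blobs of points above 60 mm, white, clustered in world xy
for n,f in(('top',T),('side',S)):
    P=cloud(f);c=f['color'].astype(int);m=(P[...,2]>68)&(P[...,2]<150)&(c.min(2)>105)&(c.max(2)-c.min(2)<45)&(P[...,0]>250)&(P[...,0]<720)&(abs(P[...,1])<520)
    k,l,st,ce=cv2.connectedComponentsWithStats(m.astype(np.uint8))
    for i in range(1,k):
        if st[i,4]>60:
            Q=P[l==i];Q=Q[Q[:,2]>np.percentile(Q[:,2],90)-8];print(n,ce[i].round(0),st[i,4],'ctr',((np.percentile(Q,2,axis=0)+np.percentile(Q,98,axis=0))/2)[:2].round(1),'top',np.percentile(Q[:,2],95).round(1))
E
python3 look.py 9
```

```text
[485.2 407.7 177.8] [ 0.706  0.708 -0.     0.   ]
top [319. 176.] 3655 ctr [634.6  47.1] top 135.5
top [455. 196.] 212 ctr [ 589.3 -318.3] top 86.9
top [150. 239.] 221 ctr [484.6 408.8] top 87.3
top [443. 257.] 192 ctr [ 441.9 -283.2] top 86.5
side [292. 162.] 174 ctr [488.9 405.7] top 84.6
side [371. 242.] 2982 ctr [639.  41.] top 134.0
side [311. 330.] 344 ctr [ 446.8 -288.6] top 85.1
side [381. 336.] 346 ctr [ 592.8 -323.5] top 85.2
```

>>> servo_tool --deltas '[{"fingers": 0, "xyz": [0, 2, 40], "roll": 0}, {"fingers": 0, "xyz": [0, 0, 40], "roll": 0}, {"fingers": 0, "xyz": [0, 0, 25], "roll": 0}, {"fingers": 0, "xyz": [0, 0, 15], "roll": 0}, {"fingers": 0, "xyz": [0, 0, 10], "roll": 0}, {"fingers": 0, "xyz": [0, 0, 0], "roll": 0}, {"fingers": 100, "xyz": [0, 0, 0], "roll": 0}, {"fingers": 100, "xyz": [0, 0, 0], "roll": 0}, {"fingers": 100, "xyz": [0, 0, 0], "roll": 0}, {"fingers": 100, "xyz": [0, 0, 0], "roll": 0}]'

```text
time_s: 20.95
position: [489.2, 408.0, 50.5]
eef_rot: [0.707, 0.708, 0.002, 0.0]
ft_force: [-1.4, -0.3, 6.3]
grip_width: 0.703
gripper_force: 32.5
```

>>> servo_tool --deltas '[{"fingers": 140, "xyz": [0, 0, 0], "roll": 0}, {"fingers": 140, "xyz": [0, 0, 0], "roll": 0}, {"fingers": 140, "xyz": [0, 0, 0], "roll": 0}]' --force 30

```text
time_s: 21.25
position: [489.2, 408.0, 50.5]
eef_rot: [0.707, 0.708, 0.002, 0.0]
ft_force: [-1.3, 0.3, 5.9]
grip_width: 0.699
gripper_force: 32.5
```

>>> servo_tool --deltas '[{"fingers": 140, "xyz": [0, 0, -20], "roll": 0}, {"fingers": 140, "xyz": [0, 0, -50], "roll": 0}, {"fingers": 140, "xyz": [0, 0, -50], "roll": 0}, {"fingers": 140, "xyz": [-36, 19, 0], "roll": 0}, {"fingers": 140, "xyz": [-36, 19, 0], "roll": 0}, {"fingers": 140, "xyz": [-36, 19, 0], "roll": 0}, {"fingers": 140, "xyz": [-36, 19, 0], "roll": 0}, {"fingers": 140, "xyz": [-36, 19, 0], "roll": 0}, {"fingers": 140, "xyz": [-36, 19, 0], "roll": 0}, {"fingers": 140, "xyz": [-36, 18, 0], "roll": 0}]'

```text
time_s: 22.25
position: [620.7, 153.6, 168.3]
eef_rot: [0.707, 0.708, 0.0, 0.0]
ft_force: [0.2, 0.3, -1.6]
grip_width: 0.701
gripper_force: 33.4
```

>>> servo_tool --deltas '[{"fingers": 140, "xyz": [-36, 18, 0], "roll": 0}, {"fingers": 140, "xyz": [0, 0, 0], "roll": 0}, {"fingers": 140, "xyz": [0, 0, 0], "roll": 0}, {"fingers": 140, "xyz": [0, 0, 0], "roll": 0}]'

```text
time_s: 22.65
position: [637.7, 119.8, 168.0]
eef_rot: [0.707, 0.708, -0.0, -0.0]
ft_force: [0.5, 0.4, -1.5]
grip_width: 0.7
gripper_force: 33.3
```

>>> servo_tool --deltas '[{"fingers": 140, "xyz": [0, 0, 20], "roll": 0}, {"fingers": 140, "xyz": [0, 0, 20], "roll": 0}, {"fingers": 140, "xyz": [0, 0, 10], "roll": 0}, {"fingers": 140, "xyz": [0, 0, 8], "roll": 0}, {"fingers": 140, "xyz": [0, 0, 4], "roll": 0}, {"fingers": 140, "xyz": [0, 0, 2], "roll": 0}, {"fingers": 140, "xyz": [0, 0, 0], "roll": 0}]'

```text
time_s: 23.35
position: [638.7, 119.4, 104.8]
eef_rot: [0.707, 0.708, 0.0, 0.0]
ft_force: [-0.3, -0.3, -1.3]
grip_width: 0.701
gripper_force: 33.2
```

>>> servo_tool --deltas '[{"fingers": 140, "xyz": [0, 0, 1], "roll": 0}, {"fingers": 140, "xyz": [0, 0, 1], "roll": 0}, {"fingers": 140, "xyz": [0, 0, 1], "roll": 0}, {"fingers": 140, "xyz": [0, 0, 1], "roll": 0}, {"fingers": 140, "xyz": [0, 0, 0], "roll": 0}]'

```text
time_s: 23.85
position: [639.0, 119.8, 101.5]
eef_rot: [0.707, 0.707, 0.001, 0.0]
ft_force: [-1.7, 3.4, 5.0]
grip_width: 0.702
gripper_force: 33.6
```

>>> servo_tool --deltas '[{"fingers": 140, "xyz": [0.5, 0, 1], "roll": 0}, {"fingers": 140, "xyz": [0, 0, 1], "roll": 0}, {"fingers": 140, "xyz": [0, 0, 0], "roll": 0}]'

```text
time_s: 24.15
position: [639.0, 120.0, 100.9]
eef_rot: [0.707, 0.707, 0.001, 0.0]
ft_force: [-4.3, 3.1, 11.3]
grip_width: 0.697
gripper_force: 34.1
```

>>> servo_tool --deltas '[{"fingers": 140, "xyz": [0, 0, 1], "roll": 0}, {"fingers": 140, "xyz": [0, 0, 0], "roll": 0}]'

```text
time_s: 24.35
position: [639.0, 120.1, 100.8]
eef_rot: [0.707, 0.707, 0.001, 0.0]
ft_force: [-6.8, 1.4, 15.3]
grip_width: 0.701
gripper_force: 34.4
```

>>> servo_tool --deltas '[{"fingers": 100, "xyz": [0, 0, -2], "roll": 0}, {"fingers": 60, "xyz": [0, 0, 0], "roll": 0}, {"fingers": 0, "xyz": [0, 0, 0], "roll": 0}, {"fingers": 0, "xyz": [0, 0, 0], "roll": 0}, {"fingers": 0, "xyz": [0, 0, 0], "roll": 0}, {"fingers": 0, "xyz": [0, 0, -20], "roll": 0}, {"fingers": 0, "xyz": [0, 0, -40], "roll": 0}, {"fingers": 0, "xyz": [40, -9, -20], "roll": 0}, {"fingers": 0, "xyz": [40, -9, 0], "roll": 0}, {"fingers": 0, "xyz": [40, -9, 0], "roll": 0}]'

```text
time_s: 25.35
position: [611.8, 240.4, 180.7]
eef_rot: [0.707, 0.707, 0.001, 0.001]
ft_force: [0.4, 1.0, -0.4]
grip_width: 0.997
gripper_force: 0.0
```

>>> servo_tool --deltas '[{"fingers": 0, "xyz": [40, -9, 0], "roll": 0}, {"fingers": 0, "xyz": [39, -9, 0], "roll": 0}, {"fingers": 0, "xyz": [0, 0, 0], "roll": 0}, {"fingers": 0, "xyz": [0, 0, 0], "roll": 0}, {"fingers": 0, "xyz": [0, 0, 0], "roll": 0}]'

```text
time_s: 25.85
position: [593.1, 317.6, 178.8]
eef_rot: [0.707, 0.707, -0.001, 0.0]
ft_force: [-0.3, -0.4, -0.2]
grip_width: 0.999
gripper_force: 0.0
```

```bash
python3 look.py 10
python3 - <<'E'
from meas import *
for n in('top','side'):
    f=grab(n);P=cloud(f);q=P[(abs(P[...,0]-593)<35)&(abs(P[...,1]-319)<35)&(P[...,2]>52)&(P[...,2]<72)]
    print(n,len(q),(np.percentile(q,2,axis=0)+np.percentile(q,98,axis=0))/2)
E
```

```text
[593.1 317.6 178.8] [ 0.707  0.707 -0.001  0.   ]
top [317. 176.] 3891 ctr [634.8  84.1] top 135.9
top [455. 196.] 212 ctr [ 589.1 -318.1] top 87.1
top [443. 257.] 194 ctr [ 441.7 -283.2] top 86.2
side [371. 241.] 3154 ctr [638.9  79.1] top 134.5
side [311. 330.] 338 ctr [ 446.5 -288. ] top 84.9
side [381. 336.] 349 ctr [ 593.  -323.8] top 84.9
top 152 [593.1784775  312.2979979   62.04011458]
side 154 [596.26572495 315.75650893  59.87258951]
```

>>> servo_tool --deltas '[{"fingers": 0, "xyz": [1, 1, 40], "roll": 0}, {"fingers": 0, "xyz": [0, 0, 40], "roll": 0}, {"fingers": 0, "xyz": [0, 0, 35], "roll": 0}, {"fingers": 0, "xyz": [0, 0, 20], "roll": 0}, {"fingers": 0, "xyz": [0, 0, 13], "roll": 0}, {"fingers": 0, "xyz": [0, 0, 0], "roll": 0}, {"fingers": 0, "xyz": [0, 0, 0], "roll": 0}]'

```text
time_s: 26.75
position: [595.0, 319.5, 32.2]
eef_rot: [0.707, 0.707, 0.001, 0.0]
ft_force: [-0.6, -0.4, -0.2]
grip_width: 1.002
gripper_force: 0.0
```

>>> servo_tool --deltas '[{"fingers": 110, "xyz": [0, 0, 0], "roll": 0}, {"fingers": 110, "xyz": [0, 0, 0], "roll": 0}, {"fingers": 110, "xyz": [0, 0, 0], "roll": 0}, {"fingers": 110, "xyz": [0, 0, 0], "roll": 0}, {"fingers": 150, "xyz": [0, 0, 0], "roll": 0}, {"fingers": 150, "xyz": [0, 0, 0], "roll": 0}, {"fingers": 150, "xyz": [0, 0, 0], "roll": 0}, {"fingers": 150, "xyz": [0, 0, 0], "roll": 0}]' --force 25

```text
time_s: 27.55
position: [595.0, 320.1, 33.0]
eef_rot: [0.707, 0.708, 0.001, 0.0]
ft_force: [-1.9, -0.5, 6.5]
grip_width: 0.568
gripper_force: 24.9
```

>>> servo_tool --deltas '[{"fingers": 150, "xyz": [0, 0, -30], "roll": 0}, {"fingers": 150, "xyz": [0, 0, -45], "roll": 0}, {"fingers": 150, "xyz": [0, 0, -50], "roll": 0}, {"fingers": 150, "xyz": [0, 0, -45], "roll": 0}, {"fingers": 150, "xyz": [-40, -8, 0], "roll": 0}, {"fingers": 150, "xyz": [-45, -8, 0], "roll": 0}, {"fingers": 150, "xyz": [-45, -8, 0], "roll": 0}, {"fingers": 150, "xyz": [-45, -8, 0], "roll": 0}, {"fingers": 150, "xyz": [-45, -8, 0], "roll": 0}, {"fingers": 150, "xyz": [-45, -8, 0], "roll": 0}]'

```text
time_s: 28.55
position: [545.5, 52.8, 201.2]
eef_rot: [0.707, 0.708, -0.0, 0.0]
ft_force: [-0.4, -1.0, 0.1]
grip_width: 0.567
gripper_force: 26.3
```

>>> servo_tool --deltas '[{"fingers": 150, "xyz": [-45, -8, 0], "roll": 0}, {"fingers": 150, "xyz": [-45, -8, 0], "roll": 0}, {"fingers": 150, "xyz": [-45, -8, 0], "roll": 0}, {"fingers": 150, "xyz": [-45, -8, 0], "roll": 0}, {"fingers": 150, "xyz": [-45, -9, 0], "roll": 0}, {"fingers": 150, "xyz": [-45, -9, 0], "roll": 0}, {"fingers": 150, "xyz": [-45, -9, 0], "roll": 0}, {"fingers": 150, "xyz": [-45, -9, 0], "roll": 0}, {"fingers": 150, "xyz": [-35, -8, 0], "roll": 0}, {"fingers": 150, "xyz": [0, 0, 0], "roll": 0}]'

```text
time_s: 29.55
position: [469.4, -344.8, 201.2]
eef_rot: [0.708, 0.706, -0.001, 0.001]
ft_force: [0.5, -0.1, -0.2]
grip_width: 0.564
gripper_force: 26.2
```

```bash
python3 look.py 11
python3 - <<'E'
from meas import *
o=r.get_obs();print(o['position'],o['grip_width'],o['gripper_force'])
for n in('top','side'):
    f=grab(n);P=cloud(f);c=f['color'].astype(int)
    q=P[(abs(P[...,0]-461)<80)&(abs(P[...,1]+404)<80)&(P[...,2]>118)&(P[...,2]<140)&(c[...,0]>c[...,2]+40)]
    print(n,len(q),(np.percentile(q,2,axis=0)+np.percentile(q,98,axis=0))/2 if len(q) else '')
cv2.imwrite('pics/s11c.png',cv2.resize(f['color'][220:440,220:440,::-1],(600,600),interpolation=cv2.INTER_CUBIC))
E
```

```text
[ 469.4 -344.8  201.2] [ 0.708  0.706 -0.001  0.001]
top [316. 176.] 4046 ctr [634.9  83.8] top 136.4
top [455. 196.] 213 ctr [ 589.5 -318.1] top 86.8
top [443. 257.] 193 ctr [ 441.8 -283.4] top 87.0
side [377. 247.] 2173 ctr [640.1  76.9] top 134.9
side [311. 330.] 345 ctr [ 446.4 -288.5] top 85.3
side [381. 336.] 346 ctr [ 592.7 -323. ] top 85.1
[ 470.1719478  -340.99200172  200.90029076] 0.5665533048216674 26.24943047761917
top 118 [ 457.68950251 -445.96582228  127.15066532]
side 314 [ 463.24556179 -451.41584543  126.07613323]
```

View pics/s11c.png

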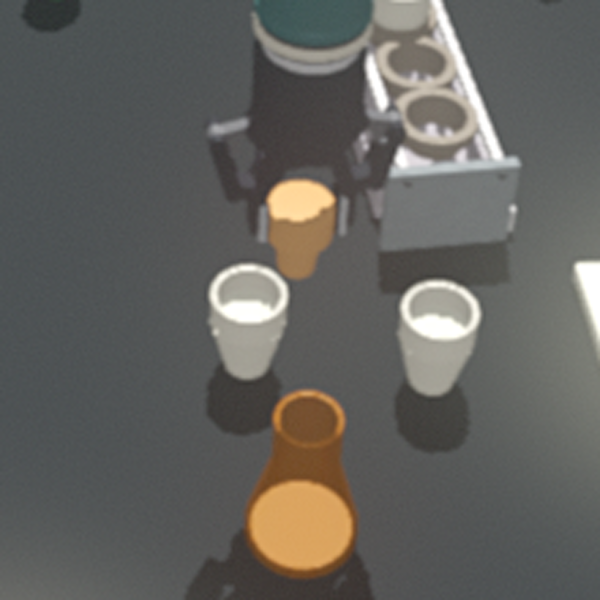

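The stopper is held upright (crop 300,205). The flask was knocked and now stands at y ≈ −449 (crop mouth 308,418), still upright.

>>> servo_tool --deltas '[{"fingers": 150, "xyz": [-36, -3, 0], "roll": 0}, {"fingers": 150, "xyz": [-36, -3, 0], "roll": 0}, {"fingers": 150, "xyz": [-36, -3, 0], "roll": 0}, {"fingers": 150, "xyz": [0, 0, 0], "roll": 0}, {"fingers": 150, "xyz": [0, 0, 0], "roll": 0}, {"fingers": 150, "xyz": [0, 0, 0], "roll": 0}]'

```text
time_s: 30.35
position: [462.3, -446.7, 201.0]
eef_rot: [0.706, 0.708, 0.0, -0.001]
ft_force: [-0.5, 1.0, -0.9]
grip_width: 0.562
gripper_force: 26.2
```

Run:
```python
from meas import *
o=r.get_obs();p=o['position'];print(p,o['eef_rot'])
for n in('top','side'):
    f=grab(n,n+'12.png');P=cloud(f);c=f['color'].astype(int)
    C=(c[...,0]>c[...,2]+30)
    for nm,lo,hi in(('mouth',120,137),('head',222,245),('headside',200,245),('taperfoot',165,195)):
        q=P[(abs(P[...,0]-461)<60)&(abs(P[...,1]+449)<60)&(P[...,2]>lo)&(P[...,2]<hi)&C]
        print(n,nm,len(q),np.percentile(q,[2,98],axis=0).round(1).tolist() if len(q) else '',((np.percentile(q,2,axis=0)+np.percentile(q,98,axis=0))/2).round(1) if len(q) else '')
```

```text
[ 462.28960856 -446.70277138  201.00226862] [ 7.06174933e-01  7.08037108e-01  2.78131752e-04 -5.82480463e-04]
top mouth 98 [[436.2, -449.7, 120.9], [482.9, -422.2, 134.2]] [ 459.6 -435.9  127.6]
top head 230 [[446.7, -450.6, 223.2], [484.8, -420.5, 236.0]] [ 465.7 -435.6  229.6]
top headside 288 [[444.3, -450.5, 206.1], [484.7, -420.5, 235.6]] [ 464.5 -435.5  220.9]
top taperfoot 17 [[447.0, -438.8, 169.0], [463.9, -430.1, 182.0]] [ 455.5 -434.5  175.5]
side mouth 271 [[440.2, -475.1, 120.6], [486.6, -428.8, 133.5]] [ 463.4 -451.9  127.1]
side head 511 [[440.7, -472.3, 223.3], [486.0, -427.2, 234.4]] [ 463.3 -449.8  228.8]
side headside 675 [[439.6, -472.8, 206.6], [486.0, -428.3, 234.0]] [ 462.8 -450.6  220.3]
side taperfoot 112 [[448.9, -464.7, 169.4], [475.2, -451.1, 193.2]] [ 462.  -457.9  181.3]
```

>>> servo_tool --deltas '[{"fingers": 150, "xyz": [-2, 0, 0], "roll": 0}, {"fingers": 150, "xyz": [0, 0, 15], "roll": 0}, {"fingers": 150, "xyz": [0, 0, 12], "roll": 0}, {"fingers": 150, "xyz": [0, 0, 6], "roll": 0}, {"fingers": 150, "xyz": [0, 0, 4], "roll": 0}, {"fingers": 150, "xyz": [0, 0, 4], "roll": 0}, {"fingers": 150, "xyz": [0, 0, 4], "roll": 0}, {"fingers": 150, "xyz": [0, 0, 0], "roll": 0}]'

```text
time_s: 31.25
position: [461.6, -450.5, 155.7]
eef_rot: [0.707, 0.707, 0.0, -0.0]
ft_force: [0.6, 0.1, -0.2]
grip_width: 0.569
gripper_force: 26.2
```

>>> servo_tool --deltas '[{"fingers": 150, "xyz": [0, 0, 4], "roll": 0}, {"fingers": 150, "xyz": [0, 0, 4], "roll": 0}, {"fingers": 150, "xyz": [0, 0, 4], "roll": 0}, {"fingers": 150, "xyz": [0, 0, 4], "roll": 0}, {"fingers": 150, "xyz": [0, 0, 0], "roll": 0}]'

```text
time_s: 31.75
position: [461.4, -450.1, 139.3]
eef_rot: [0.707, 0.707, 0.0, -0.001]
ft_force: [0.1, 1.3, -0.8]
grip_width: 0.564
gripper_force: 26.2
```

>>> servo_tool --deltas '[{"fingers": 150, "xyz": [0, 0, 3], "roll": 0}, {"fingers": 150, "xyz": [0, 0, 3], "roll": 0}, {"fingers": 150, "xyz": [0, 0, 2], "roll": 0}, {"fingers": 150, "xyz": [0, 0, 0], "roll": 0}]'

```text
time_s: 32.15
position: [461.7, -450.4, 131.8]
eef_rot: [0.707, 0.707, 0.0, -0.0]
ft_force: [-0.1, -0.5, 0.4]
grip_width: 0.569
gripper_force: 26.2
```

>>> servo_tool --deltas '[{"fingers": 150, "xyz": [0, 0, 2], "roll": 0}, {"fingers": 150, "xyz": [0, 0, 0], "roll": 0}]'

```text
time_s: 32.35
position: [461.8, -450.5, 130.1]
eef_rot: [0.707, 0.707, -0.0, -0.0]
ft_force: [-0.7, -0.4, -0.7]
grip_width: 0.565
gripper_force: 26.2
```

>>> servo_tool --deltas '[{"fingers": 150, "xyz": [0, 0, 1], "roll": 0}, {"fingers": 150, "xyz": [0, 0, 1], "roll": 0}, {"fingers": 150, "xyz": [0, 0, 0], "roll": 0}]'

```text
time_s: 32.65
position: [462.2, -450.9, 129.3]
eef_rot: [0.707, 0.707, 0.0, 0.0]
ft_force: [-1.6, 1.3, 4.3]
grip_width: 0.567
gripper_force: 26.3
```

>>> servo_tool --deltas '[{"fingers": 150, "xyz": [0, 0, 1], "roll": 0}, {"fingers": 150, "xyz": [0, 0, 0], "roll": 0}]'

```text
time_s: 32.85
position: [462.6, -451.3, 129.3]
eef_rot: [0.707, 0.707, 0.0, 0.001]
ft_force: [-2.3, 1.3, 8.0]
grip_width: 0.564
gripper_force: 26.5
```

>>> servo_tool --deltas '[{"fingers": 120, "xyz": [0, 0, -2], "roll": 0}, {"fingers": 80, "xyz": [0, 0, 0], "roll": 0}, {"fingers": 0, "xyz": [0, 0, 0], "roll": 0}, {"fingers": 0, "xyz": [0, 0, 0], "roll": 0}, {"fingers": 0, "xyz": [0, 0, 0], "roll": 0}, {"fingers": 0, "xyz": [0, 0, -20], "roll": 0}, {"fingers": 0, "xyz": [0, 0, -40], "roll": 0}, {"fingers": 0, "xyz": [40, -4, 0], "roll": 0}, {"fingers": 0, "xyz": [40, -4, 0], "roll": 0}, {"fingers": 0, "xyz": [42, -5, 0], "roll": 0}]'

```text
time_s: 33.85
position: [448.7, -327.9, 189.6]
eef_rot: [0.707, 0.707, 0.0, 0.0]
ft_force: [0.8, 0.7, -0.4]
grip_width: 0.998
gripper_force: 0.0
```

>>> servo_tool --deltas '[{"fingers": 0, "xyz": [42, -5, 0], "roll": 0}, {"fingers": 0, "xyz": [0, 0, 0], "roll": 0}, {"fingers": 0, "xyz": [0, 0, 0], "roll": 0}, {"fingers": 0, "xyz": [0, 0, 0], "roll": 0}]'

```text
time_s: 34.25
position: [444.1, -287.5, 189.6]
eef_rot: [0.707, 0.707, -0.0, 0.001]
ft_force: [-0.1, 0.7, 1.1]
grip_width: 0.996
gripper_force: 0.0
```

```bash
python3 look.py 13
python3 - <<'E'
from meas import *
f=cv2.imread('pics/s_13.png');cv2.imwrite('pics/s13c.png',cv2.resize(f[210:440,250:430],(470,600),interpolation=cv2.INTER_CUBIC))
E
```

```text
[ 444.1 -287.5  189.6] [ 0.707  0.707 -0.     0.001]
top [316. 176.] 3959 ctr [634.8  83.8] top 136.3
top [455. 196.] 216 ctr [ 589.4 -318.2] top 86.6
top [436. 253.] 92 ctr [ 445.8 -275.6] top 87.0
side [371. 240.] 2911 ctr [638.9  78.5] top 135.1
side [311. 330.] 339 ctr [ 446.4 -288.1] top 85.1
side [381. 336.] 347 ctr [ 592.6 -323.9] top 85.3
```

View pics/s13c.png

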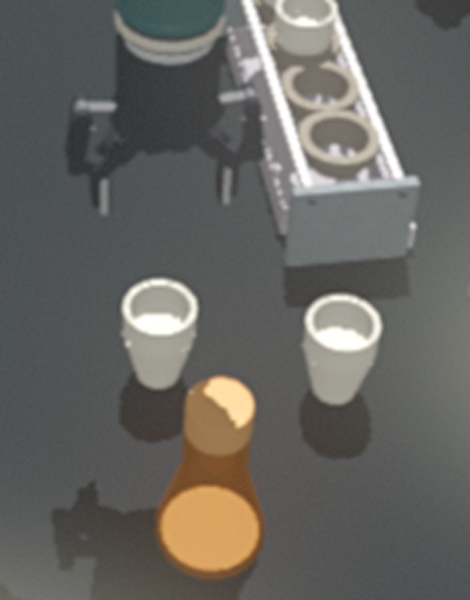

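The stopper sits home on the standing flask (crop 220,410). Cup C (160,330) is next.

>>> servo_tool --deltas '[{"fingers": 0, "xyz": [1, 0, 45], "roll": 0}, {"fingers": 0, "xyz": [0, 0, 40], "roll": 0}, {"fingers": 0, "xyz": [0, 0, 30], "roll": 0}, {"fingers": 0, "xyz": [0, 0, 16], "roll": 0}, {"fingers": 0, "xyz": [0, 0, 9], "roll": 0}, {"fingers": 0, "xyz": [0, 0, 0], "roll": 0}, {"fingers": 100, "xyz": [0, 0, 0], "roll": 0}, {"fingers": 100, "xyz": [0, 0, 0], "roll": 0}, {"fingers": 100, "xyz": [0, 0, 0], "roll": 0}, {"fingers": 100, "xyz": [0, 0, 0], "roll": 0}]'

```text
time_s: 35.35
position: [445.0, -286.7, 51.0]
eef_rot: [0.707, 0.708, 0.0, 0.002]
ft_force: [-0.8, -1.2, 5.5]
grip_width: 0.699
gripper_force: 27.7
```

>>> servo_tool --deltas '[{"fingers": 140, "xyz": [0, 0, 0], "roll": 0}, {"fingers": 140, "xyz": [0, 0, 0], "roll": 0}, {"fingers": 140, "xyz": [0, 0, 0], "roll": 0}]' --force 30

```text
time_s: 35.65
position: [445.0, -286.7, 51.1]
eef_rot: [0.707, 0.708, 0.0, 0.002]
ft_force: [0.1, -1.4, 6.0]
grip_width: 0.698
gripper_force: 31.0
```

>>> servo_tool --deltas '[{"fingers": 140, "xyz": [0, 0, -20], "roll": 0}, {"fingers": 140, "xyz": [0, 0, -50], "roll": 0}, {"fingers": 140, "xyz": [0, 0, -50], "roll": 0}, {"fingers": 140, "xyz": [32, 24, 0], "roll": 0}, {"fingers": 140, "xyz": [32, 24, 0], "roll": 0}, {"fingers": 140, "xyz": [32, 24, 0], "roll": 0}, {"fingers": 140, "xyz": [32, 24, 0], "roll": 0}, {"fingers": 140, "xyz": [32, 24, 0], "roll": 0}, {"fingers": 140, "xyz": [32, 24, 0], "roll": 0}, {"fingers": 140, "xyz": [32, 25, 0], "roll": 0}]'

```text
time_s: 36.65
position: [612.6, -59.8, 168.8]
eef_rot: [0.707, 0.708, -0.0, -0.0]
ft_force: [0.7, -0.4, -0.9]
grip_width: 0.699
gripper_force: 33.4
```

>>> servo_tool --deltas '[{"fingers": 140, "xyz": [31, 25, 0], "roll": 0}, {"fingers": 140, "xyz": [0, 0, 0], "roll": 0}, {"fingers": 140, "xyz": [0, 0, 0], "roll": 0}, {"fingers": 140, "xyz": [0, 0, 0], "roll": 0}]'

```text
time_s: 37.05
position: [636.4, -30.9, 168.7]
eef_rot: [0.707, 0.707, -0.001, -0.0]
ft_force: [-0.2, -0.3, -1.3]
grip_width: 0.699
gripper_force: 33.5
```

>>> servo_tool --deltas '[{"fingers": 140, "xyz": [-1, 1, 20], "roll": 0}, {"fingers": 140, "xyz": [0, 0, 20], "roll": 0}, {"fingers": 140, "xyz": [0, 0, 10], "roll": 0}, {"fingers": 140, "xyz": [0, 0, 8], "roll": 0}, {"fingers": 140, "xyz": [0, 0, 4], "roll": 0}, {"fingers": 140, "xyz": [0, 0, 2], "roll": 0}, {"fingers": 140, "xyz": [0, 0, 0], "roll": 0}]'

```text
time_s: 37.75
position: [638.7, -31.6, 105.7]
eef_rot: [0.707, 0.707, 0.0, 0.0]
ft_force: [-0.7, 0.1, -1.1]
grip_width: 0.7
gripper_force: 33.5
```

>>> servo_tool --deltas '[{"fingers": 140, "xyz": [0, 0, 1], "roll": 0}, {"fingers": 140, "xyz": [0, 0, 1], "roll": 0}, {"fingers": 140, "xyz": [0, 0, 1], "roll": 0}, {"fingers": 140, "xyz": [0, 0, 1], "roll": 0}, {"fingers": 140, "xyz": [0, 0, 1], "roll": 0}, {"fingers": 140, "xyz": [0, 0, 0], "roll": 0}]'

```text
time_s: 38.35
position: [638.5, -32.1, 100.8]
eef_rot: [0.707, 0.707, -0.0, 0.0]
ft_force: [-2.3, -4.2, 3.6]
grip_width: 0.694
gripper_force: 34.0
```

>>> servo_tool --deltas '[{"fingers": 140, "xyz": [-0.5, 0, 1], "roll": 0}, {"fingers": 140, "xyz": [0, 0, 1], "roll": 0}, {"fingers": 140, "xyz": [0, 0, 0], "roll": 0}]'

```text
time_s: 38.65
position: [638.4, -32.3, 99.9]
eef_rot: [0.707, 0.707, -0.0, 0.0]
ft_force: [-5.9, -3.6, 9.1]
grip_width: 0.697
gripper_force: 34.4
```

>>> servo_tool --deltas '[{"fingers": 140, "xyz": [0, 0, 1], "roll": 0}, {"fingers": 140, "xyz": [0, 0, 0], "roll": 0}]'

```text
time_s: 38.85
position: [638.4, -32.3, 99.9]
eef_rot: [0.707, 0.707, -0.0, 0.0]
ft_force: [-9.1, -2.9, 14.0]
grip_width: 0.698
gripper_force: 34.8
```

>>> servo_tool --deltas '[{"fingers": 100, "xyz": [0, 0, -2], "roll": 0}, {"fingers": 60, "xyz": [0, 0, 0], "roll": 0}, {"fingers": 0, "xyz": [0, 0, 0], "roll": 0}, {"fingers": 0, "xyz": [0, 0, 0], "roll": 0}, {"fingers": 0, "xyz": [0, 0, 0], "roll": 0}, {"fingers": 0, "xyz": [0, 0, -20], "roll": 0}, {"fingers": 0, "xyz": [0, 0, -40], "roll": 0}, {"fingers": 0, "xyz": [-41, -7, -20], "roll": 0}, {"fingers": 0, "xyz": [-41, -7, 0], "roll": 0}, {"fingers": 0, "xyz": [-41, -7, 0], "roll": 0}]'

```text
time_s: 39.85
position: [618.4, -155.8, 180.9]
eef_rot: [0.706, 0.708, 0.001, 0.001]
ft_force: [-0.0, 1.0, -0.4]
grip_width: 1.0
gripper_force: 0.0
```

>>> servo_tool --deltas '[{"fingers": 0, "xyz": [-41, -7, 0], "roll": 0}, {"fingers": 0, "xyz": [-41, -7, 0], "roll": 0}, {"fingers": 0, "xyz": [-41, -6, 0], "roll": 0}, {"fingers": 0, "xyz": [-42, -6, 0], "roll": 0}, {"fingers": 0, "xyz": [0, 0, 0], "roll": 0}, {"fingers": 0, "xyz": [0, 0, 0], "roll": 0}, {"fingers": 0, "xyz": [0, 0, 0], "roll": 0}]'

```text
time_s: 40.55
position: [591.8, -319.0, 178.9]
eef_rot: [0.707, 0.708, 0.0, -0.0]
ft_force: [-0.2, 0.2, -1.1]
grip_width: 0.999
gripper_force: 0.0
```

```bash
python3 look.py 14
```

```text
[ 591.8 -319.   178.9] [ 0.707  0.708  0.    -0.   ]
top [316. 176.] 4203 ctr [635.1  46.7] top 136.1
side [360. 218.] 1655 ctr [638.7  42.5] top 134.8
side [389. 284.] 385 ctr [ 648.5 -170.1] top 95.3
side [381. 336.] 347 ctr [ 592.9 -323.9] top 85.5
```

Cup D has not moved; the target is (591, −321).

>>> servo_tool --deltas '[{"fingers": 0, "xyz": [-1.5, -1, 45], "roll": 0}, {"fingers": 0, "xyz": [0, 0, 40], "roll": 0}, {"fingers": 0, "xyz": [0, 0, 20], "roll": 0}, {"fingers": 0, "xyz": [0, 0, 16], "roll": 0}, {"fingers": 0, "xyz": [0, 0, 9], "roll": 0}, {"fingers": 0, "xyz": [0, 0, 0], "roll": 0}, {"fingers": 100, "xyz": [0, 0, 0], "roll": 0}, {"fingers": 100, "xyz": [0, 0, 0], "roll": 0}, {"fingers": 100, "xyz": [0, 0, 0], "roll": 0}, {"fingers": 100, "xyz": [0, 0, 0], "roll": 0}]'

```text
time_s: 41.65
position: [592.1, -322.4, 51.5]
eef_rot: [0.707, 0.707, 0.0, 0.002]
ft_force: [-0.1, 0.1, 5.4]
grip_width: 0.694
gripper_force: 33.0
```

>>> servo_tool --deltas '[{"fingers": 140, "xyz": [0, 0, 0], "roll": 0}, {"fingers": 140, "xyz": [0, 0, 0], "roll": 0}, {"fingers": 140, "xyz": [0, 0, 0], "roll": 0}]' --force 30

```text
time_s: 41.95
position: [592.1, -322.4, 51.5]
eef_rot: [0.707, 0.707, 0.0, 0.002]
ft_force: [0.8, 1.1, 6.1]
grip_width: 0.689
gripper_force: 33.0
```

>>> servo_tool --deltas '[{"fingers": 140, "xyz": [0, 0, -20], "roll": 0}, {"fingers": 140, "xyz": [0, 0, -50], "roll": 0}, {"fingers": 140, "xyz": [0, 0, -50], "roll": 0}, {"fingers": 140, "xyz": [36, 8, 0], "roll": 0}, {"fingers": 140, "xyz": [36, 8, 0], "roll": 0}, {"fingers": 140, "xyz": [36, 8, 0], "roll": 0}, {"fingers": 140, "xyz": [36, 8, 0], "roll": 0}, {"fingers": 140, "xyz": [36, 8, 0], "roll": 0}, {"fingers": 140, "xyz": [34, 7, 0], "roll": 0}, {"fingers": 140, "xyz": [0, 0, 0], "roll": 0}]'

```text
time_s: 42.95
position: [637.8, -103.2, 169.0]
eef_rot: [0.705, 0.709, 0.001, -0.001]
ft_force: [-0.6, -0.0, -1.1]
grip_width: 0.691
gripper_force: 33.1
```

>>> servo_tool --deltas '[{"fingers": 140, "xyz": [0, 0, 0], "roll": 0}, {"fingers": 140, "xyz": [0, 0, 0], "roll": 0}]'

```text
time_s: 43.15
position: [637.2, -108.2, 169.1]
eef_rot: [0.707, 0.707, -0.0, -0.0]
ft_force: [0.4, -0.3, -0.6]
grip_width: 0.692
gripper_force: 33.1
```

>>> servo_tool --deltas '[{"fingers": 140, "xyz": [-0.5, 0.5, 20], "roll": 0}, {"fingers": 140, "xyz": [0, 0, 20], "roll": 0}, {"fingers": 140, "xyz": [0, 0, 10], "roll": 0}, {"fingers": 140, "xyz": [0, 0, 8], "roll": 0}, {"fingers": 140, "xyz": [0, 0, 4], "roll": 0}, {"fingers": 140, "xyz": [0, 0, 2], "roll": 0}, {"fingers": 140, "xyz": [0, 0, 0], "roll": 0}]'

```text
time_s: 43.85
position: [638.3, -108.1, 105.7]
eef_rot: [0.707, 0.707, 0.0, 0.0]
ft_force: [-0.6, 0.4, -1.2]
grip_width: 0.691
gripper_force: 33.1
```

>>> servo_tool --deltas '[{"fingers": 140, "xyz": [0, 0, 1], "roll": 0}, {"fingers": 140, "xyz": [0, 0, 1], "roll": 0}, {"fingers": 140, "xyz": [0, 0, 1], "roll": 0}, {"fingers": 140, "xyz": [0, 0, 1], "roll": 0}, {"fingers": 140, "xyz": [0, 0, 0], "roll": 0}]'

```text
time_s: 44.35
position: [638.6, -108.3, 101.8]
eef_rot: [0.707, 0.707, 0.0, 0.001]
ft_force: [0.7, -0.7, 0.0]
grip_width: 0.689
gripper_force: 33.2
```

>>> servo_tool --deltas '[{"fingers": 140, "xyz": [0, 0, 1], "roll": 0}, {"fingers": 140, "xyz": [0, 0, 1], "roll": 0}, {"fingers": 140, "xyz": [0, 0, 1], "roll": 0}, {"fingers": 140, "xyz": [0, 0, 0], "roll": 0}]'

```text
time_s: 44.75
position: [638.7, -108.7, 100.5]
eef_rot: [0.707, 0.708, 0.0, 0.001]
ft_force: [-2.8, -3.4, 10.4]
grip_width: 0.693
gripper_force: 34.1
```

>>> servo_tool --deltas '[{"fingers": 140, "xyz": [0, 0, 1], "roll": 0}, {"fingers": 140, "xyz": [0, 0, 0], "roll": 0}]'

```text
time_s: 44.95
position: [638.7, -108.7, 100.4]
eef_rot: [0.707, 0.708, 0.0, 0.001]
ft_force: [-5.3, -2.6, 12.8]
grip_width: 0.692
gripper_force: 34.5
```

Release, rise, and back off to look at everything.

>>> servo_tool --deltas '[{"fingers": 100, "xyz": [0, 0, -2], "roll": 0}, {"fingers": 60, "xyz": [0, 0, 0], "roll": 0}, {"fingers": 0, "xyz": [0, 0, 0], "roll": 0}, {"fingers": 0, "xyz": [0, 0, 0], "roll": 0}, {"fingers": 0, "xyz": [0, 0, 0], "roll": 0}, {"fingers": 0, "xyz": [0, 0, -20], "roll": 0}, {"fingers": 0, "xyz": [0, 0, -40], "roll": 0}, {"fingers": 0, "xyz": [0, 0, -50], "roll": 0}, {"fingers": 0, "xyz": [0, -45, 0], "roll": 0}, {"fingers": 0, "xyz": [0, -45, 0], "roll": 0}]'

```text
time_s: 45.95
position: [549.6, -108.3, 212.1]
eef_rot: [0.707, 0.708, 0.001, 0.002]
ft_force: [-1.3, -0.4, -0.7]
grip_width: 1.002
gripper_force: 0.0
```

>>> servo_tool --deltas '[{"fingers": 0, "xyz": [0, -45, 0], "roll": 0}, {"fingers": 0, "xyz": [0, -45, 0], "roll": 0}, {"fingers": 0, "xyz": [0, 0, 0], "roll": 0}, {"fingers": 0, "xyz": [0, 0, 0], "roll": 0}]'

```text
time_s: 46.35
position: [457.3, -108.0, 209.3]
eef_rot: [0.707, 0.707, 0.0, 0.0]
ft_force: [0.2, -0.1, -0.3]
grip_width: 0.998
gripper_force: 0.0
```

Run:
```python
from meas import *
print(r.get_obs()['position'])
for n,b in(('top',(635.9,8.1)),('side',(639.7,4.2))):
    f=grab(n,n+'15.png');P=cloud(f);c=f['color'].astype(int)
    for y in(114,38,-38,-114):
        q=P[(abs(P[...,0]-b[0])<34)&(abs(P[...,1]-b[1]-y)<34)&(P[...,2]>124)&(P[...,2]<142)];lo,hi=np.percentile(q,[2,98],axis=0)
        print(n,y,len(q),((lo+hi)/2)[:2].round(1)-np.array(b)-[0,y],(hi-lo)[:2].round(1),'top',np.percentile(q[:,2],[50,90]).round(1))
    Q=P[(P[...,2]>30)&(P[...,2]<38)&(P[...,0]<592)&(P[...,0]>570)&(abs(P[...,1]-6)<160)]
    if len(Q)>20: print('tray y',np.percentile(Q[:,1],[1,99]).mean()-b[1],'x',np.percentile(Q[:,0],[3,50])-b[0],np.degrees(np.polyfit(Q[:,1],Q[:,0],1)[0]))
    q=P[(abs(P[...,0]-461)<45)&(abs(P[...,1]+449)<45)&(P[...,2]>148)&(P[...,2]<170)];print('stopper top',len(q),np.percentile(q,[50],axis=0))
cv2.imwrite('pics/s15c.png',cv2.resize(f['color'][140:440,230:430,::-1],(400,600),interpolation=cv2.INTER_CUBIC))
```

```text
[ 457.28115165 -107.98806112  209.3021245 ]
top 114 173 [-1.  -0.5] [56.4 55.9] top [132.2 135.4]
top 38 183 [-0.9  0. ] [56.9 58.1] top [132.7 135.5]
top -38 166 [-0.5  0.6] [57.2 55.7] top [131.5 135. ]
top -114 98 [7.8 0.9] [42.8 57.5] top [131.2 134.4]
tray y 35.93241417812446 x [-54.77488081 -52.07302124] -0.10728349055954295
stopper top 401 [[ 459.5940929 -447.0531549  158.6635507]]
side 114 163 [-0.8 -0.7] [55.4 61.9] top [129.8 134.1]
side 38 174 [-0.8 -1. ] [56.3 58.2] top [130.9 134.3]
side -38 172 [-0.7 -1.5] [56.4 60. ] top [129.7 133.4]
side -114 190 [-0.2 -0.4] [56.7 59.3] top [130.  133.2]
tray y 0.756730424962984 x [-53.72007384 -51.4476703 ] -0.03136448902320126
stopper top 517 [[ 462.35535937 -456.59732083  158.4612444 ]]
```

View pics/s15c.png

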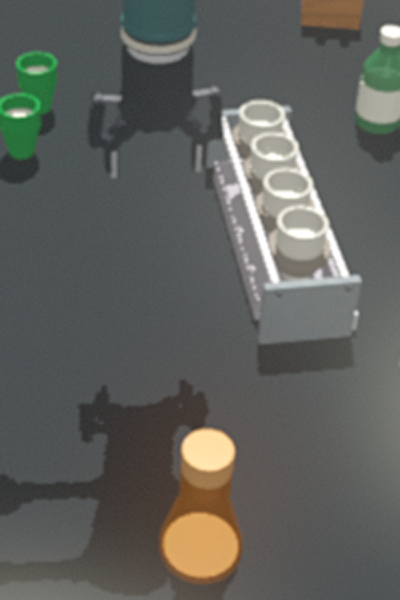

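View pics/top15.png

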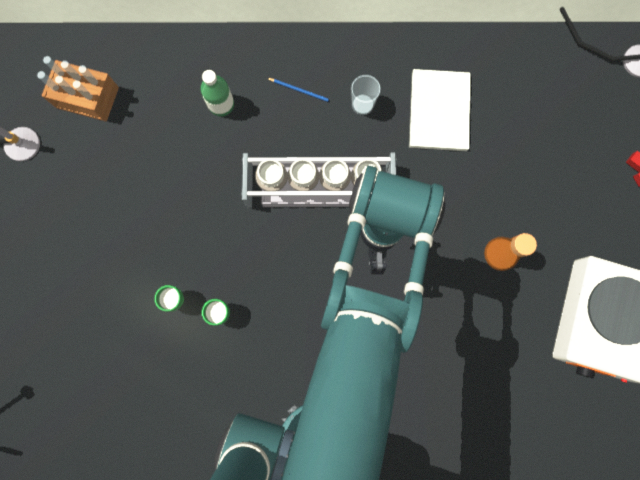

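All four cups are level in their seats at (260,115), (274,150), (287,185) and (301,225) in the crop. The tray is under the rack against the stop, and the flask is closed and standing at (207,460). Both greens are untouched.

```bash
python3 -c "
from cell import r
print(r.finish_job())"
```

```text
the job is handed in; nothing more can be done
None
```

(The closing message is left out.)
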